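Roll the reagent caddy into its parking bay

ROBOT

A 6-joint arm with a two-finger parallel gripper is mounted at the origin on the work surface. World frame = base frame: x ahead of the robot, y to its left, z up, the work surface at z = 0. Lengths are in m, angles in rad, forces in N, time in s.
With the tool pointing down it reaches from about 0.25 to 0.775 m from the base axis. Payload 4 kg.
Tool frame: the origin (TCP) lies at the very end of the fingers, on their centre line; the grasp point (between the pads) lies 19 mm behind it; y points along the fingers, x is the direction in which the jaws open and shut, and the axes are right-handed (so a half turn about y gives the same grasp; the last joint's range is limited). The gripper opens to 94 mm and grips with 3 to 60 N. Pads are 16 mm wide; open, the fingers measure 119 mm over their backs; the gripper's body (75 mm by 177 mm) begins 78 mm behind the grasp point.
Start: joints at [1.22, 0.087, 1.371, -0, 1.684, -0.103], TCP at [0.135, 0.533, 0.206] pointing down, gripper open.
Joint ranges: [-3.1, 3.1], [-0.76, 2.03], [0.27, 2.55], [-1.08, 4.22], [0.17, 2.65], [-2.57, 2.57]. Speed limits (rad/s): [2.79, 2.79, 3.14, 3.14, 3.14, 3.14].

INTERFACE

Orientations are given as [roll, pitch, yaw] about the fixed x, y, z axes, in that order (R = Rz(yaw) Ry(pitch) Rx(roll)).
In Python, from bench import robot gives the robot as it stands.
- The arm moves only by the shell command python3 -m handwheel 'ROWS' [OPENING]. ROWS is JSON, a list of rows, each an object with "delta_pos": the shift along the tool's x, y, z in mm, a list of three; "yaw": the turn about the tool's y in rad. A call has 1 to 12 rows; each row is the pose to reach, as a shift and turn from the pose commanded when the call began, along the tool's axes at that moment; what a row does not reach only later rows make up. A row lasts 1/10 s, in which the tool goes at most 50 mm and 8.59 degrees, less where a joint would pass 70% of its speed; a pose out of reach is approached as far as the arm can. A call with a gripper value outside its range is refused whole. OPENING is the closure in counts, from 0 (fully open) to 255 (shut), set as the call begins (- or left out, the last holds). The fingers move at their own pace and stop on an object; the grip force is fixed at half the most. Time passes only in rows, so rows that repeat a pose let the fingers close. It gives the time, the measured TCP pose, the force and the opening at its end, in the units of the state.
- robot.get_obs(): the state, without advancing time (a new reading comes with each control period).
- robot.snapshot(name): name is "side" or "top" or "wrist"; returns a dict with "image" (480x640x3 uint8, red, green, blue), "fx", "fy", "cx", "cy" (pixels), "rvec" (rotation vector, rad) and "tvec" (3), from world to camera coordinates, as OpenCV has them. Camera axes: x right, y down, z forward; pixel columns grow to the right and rows downward; lengths in m; the calibration is good to about 2 mm. A picture is of the moment at which its call begins. There is no depth.
- robot.close_job(): hands the job in, once; it reports no verdict.
The state is a dict: "time": time; "joint_positions": joint angles; "qvel": joint speeds; "joint_torque": joint torques, N m; "tool_pos": TCP position; "ee_rot": TCP orientation; "wrist_force": force on the tool from outside, world axes, zero at the start; "wrist_torque": the same for the moment, N m; "width": finger opening in m.
Only numpy, scipy, OpenCV 4.12 (cv2) and the standard library are available. Lean on these libraries where they do the work, as an engineer would, in place of code of your own. Each camera call takes 0.05 s, during which the arm holds its last target.

TASK

Push the blue reagent caddy forward by its bar until all four castors trail straight behind their pivots, and only then steer it into the aluminium parking bay. Lean it squarely on the red buffer with a steady push of about 10 N for at least half a second (never more than 20 N), then let go gently, leaving it standing in the bay by the buffer. Keep its wheels on the bench and its bottles upright, do not ram the rails, and do not disturb the tubes and jars around.

Things in the scene. Friction and masses are not known exactly. Their poses are not given: they have to be found in the camera images.
- caddy: blue tray on 4 swivel castors, steel push bar behind, black rubber nose in front; tray 150 long x 130 wide, walls to 80 above the bench, 0.8 to 1.2 kg loaded, rolls with 0.3 N drag. 3 fixed orange-capped tubes (tops 98 high) in its rear row, 2 loose bottles in front. Origin on the bench under the tray's centre; +x forward (away from the bar), +y left. Starts facing roughly world +y, castors askew.
- push_bar (a point): middle of the push bar: level steel rod, 12 diameter, 104 long, along the caddy's y, at (-108, 0, 105) in the caddy's frame; only its two slanting end legs join it, running down and forward to the tray, whose rear wall is 33 in front of the rod. Can be pinched from above at its middle, fingers closing along the caddy's x.
- nose (a point): middle of the flat black rubber nose, 110 wide, 60 to 84 high: at (80, 0, 72) in the caddy's frame; this face meets the buffer
- hub_fl (a point): hub of the front left castor wheel. Its swivel pivot stands at (55, 34) mm in the caddy's frame and the hub lies 14 mm from the pivot horizontally, 12 mm above the bench; the castor trails straight when the hub lies behind its pivot, toward the push bar (caddy -x). Pushed forward, a castor swings behind within about 50 to 60 mm of travel.
- hub_fr (a point): hub of the front right castor wheel. Its swivel pivot stands at (55, -34) mm in the caddy's frame and the hub lies 14 mm from the pivot horizontally, 12 mm above the bench; the castor trails straight when the hub lies behind its pivot, toward the push bar (caddy -x). Pushed forward, a castor swings behind within about 50 to 60 mm of travel.
- hub_rl (a point): hub of the rear left castor wheel. Its swivel pivot stands at (-45, 34) mm in the caddy's frame and the hub lies 14 mm from the pivot horizontally, 12 mm above the bench; the castor trails straight when the hub lies behind its pivot, toward the push bar (caddy -x). Pushed forward, a castor swings behind within about 50 to 60 mm of travel.
- hub_rr (a point): hub of the rear right castor wheel. Its swivel pivot stands at (-45, -34) mm in the caddy's frame and the hub lies 14 mm from the pivot horizontally, 12 mm above the bench; the castor trails straight when the hub lies behind its pivot, toward the push bar (caddy -x). Pushed forward, a castor swings behind within about 50 to 60 mm of travel.
- bay: fixed bay: yellow mark on the bench between two aluminium rails 60 high. Origin on the bench, +x points into the bay along its centre line (roughly world +y). Rails parallel from x = -5 to 80, 142 apart inside (tray: 130); before that they flare from x = -5 to -50, to about 190 apart: the mouth. Parked, the caddy's origin lies on the centre line, 0 to 18 short of the bay's origin, axes alike.
- stop_post: fixed grey block, 50 x 90 x 100 high, on the bay's centre line 120 beyond its origin, same axes. On its near side is the red buffer: an upright pad 90 wide, 57 to 87 high, on a screw rod whose setting is not measured: the pad's free face stands anywhere from x = -40 to -58 of the block's origin, so find it by feel. The pad is sprung: gives 1 per 12 N, bottoms at 4.
- amber: amber bottle, 48 diameter, 95 high, loose in the caddy's front left compartment, origin under its foot, z up its axis
- white_jar: white jar with red cap, 50 diameter, 80 high, loose in the caddy's front right compartment, origin under its foot, z up its axis
- tube_a: loose clear tube with orange cap, 29 diameter (cap 35), 114 high, standing on the bench beyond the caddy's path; bystander
- tube_b: loose clear tube with orange cap, 29 diameter (cap 35), 114 high, standing on the bench beyond the caddy's path; bystander
- tube_c: loose clear tube with orange cap, 29 diameter (cap 35), 114 high, standing on the bench beyond the caddy's path; bystander
- blue_cap: loose white jar with blue cap, 60 diameter, 100 high, standing beyond the bay's end; bystander
- red_cap: loose white jar with red cap, 60 diameter, 90 high, standing beyond the bay's end; bystander
Not all that is in view belongs to the job. Several things have the shape of the caddy; the one meant has the colours described above.

How it is judged:
On the way, in this order (a step that is already met when the one before it is completed fails the run):
1. all four castors trail straight behind their pivots (within about 30 degrees) while the nose is still outside the bay's mouth (x of each of hub_fl, hub_fr in the frame of caddy below 0.043 m and x of each of hub_rl, hub_rr in the frame of caddy below -0.057 m and x of nose in the frame of bay below -0.04 m), for 0.1 s.
2. the caddy leans squarely on the buffer with 7 to 14 N for 0.5 s (contact force between caddy and stop_post between 7 and 14 N and angle between the x axis of caddy and the x axis of bay, either way round below 0.08 rad), for 0.5 s.
At the end, for the whole second after the job is handed in: The caddy stands still and level in the bay: nose within 66 mm of the stop block's origin (at or within 8 mm of the outermost buffer setting), within 8 mm of the centre line and 0.08 rad of its direction, both bottles upright in it (x of nose in the frame of stop_post above -0.066 m and angle between the x axis of caddy and the x axis of bay, either way round below 0.08 rad and y of caddy in the frame of bay between -0.008 and 0.008 m and linear speed of caddy below 0.01 m/s and angle between caddy's own z axis and vertical below 0.05 rad and angle between each of amber, white_jar's own z axis and vertical below 0.3 rad); the robot touches nothing.
It fails at once if the caddy presses on the buffer or its block with more than 20 N (contact force between caddy and stop_post above 20 N).
It fails at once if the caddy presses on the bay's rails with more than 15 N (contact force between caddy and bay above 15 N).
It fails at once if the caddy is lifted by more than 15 mm or tipped by more than 0.2 rad (height (world z) of caddy above 0.015 m or angle between caddy's own z axis and vertical above 0.2 rad).
It fails at once if a bottle in the caddy is tipped by more than 0.5 rad (angle between any of amber, white_jar's own z axis and vertical above 0.5 rad).
It fails at once if a tube or jar on the bench is moved by more than 30 mm (distance of any of tube_a, tube_b, tube_c, blue_cap, red_cap from where it was at the start of the episode above 0.03 m).
It also fails if it takes over 62 s, if anything falls off the work surface, if the arm or the gripper's body presses on something with over 40 N, if the wrist force passes 120 N, or if a joint passes its speed limit or range.

## Working session

There is one attempt and no reset: what is moved stays moved. The work goes in short steps, Python scripts to look and compute and a shell command to move; the robot and the scene stay as the last step left them, time stands still between calls to the robot, and variables do not carry over. Pictures are saved under pics/ and viewed, and the job is handed in when it is done.

```bash
ls; mkdir -p pics
python3 - <<'E'
from bench import robot
import cv2
o=robot.get_obs(); print({k:(v if k in('time','tool_pos','ee_rot','width','wrist_force') else 0) for k,v in o.items()})
for n in('top','side','wrist'):
    s=robot.snapshot(n); cv2.imwrite(f'pics/{n}0.png',s['image'][:,:,::-1]); print(n,s['fx'],s['cx'],s['cy'],s['rvec'],s['tvec'])
E
```

```text
pics
{'time': 0.0, 'joint_positions': 0, 'qvel': 0, 'joint_torque': 0, 'tool_pos': array([0.13472543, 0.53268448, 0.2043024 ]), 'ee_rot': array([-1.57057537,  0.00218741,  1.32296154]), 'wrist_force': array([-0.05932733, -0.62649272,  0.20670878]), 'wrist_torque': 0, 'width': 0.09396410753349681}
top 473.02055282681636 318.16472479864404 238.81185087090756 [ 2.177634   -2.16968982  0.11287904] [0.04397555 0.53441582 1.33231838]
side 534.2841710956494 327.31283093886094 234.77866319518836 [ 2.08271779 -0.80195446  0.41310333] [-0.37619862  0.30633127  1.06397342]
wrist 413.06789216417013 323.45328942651963 240.89658920309427 [-2.31666229 -1.80394344 -0.22448313] [-0.54930598 -0.02624347  0.38959327]
```

View pics/top0.png

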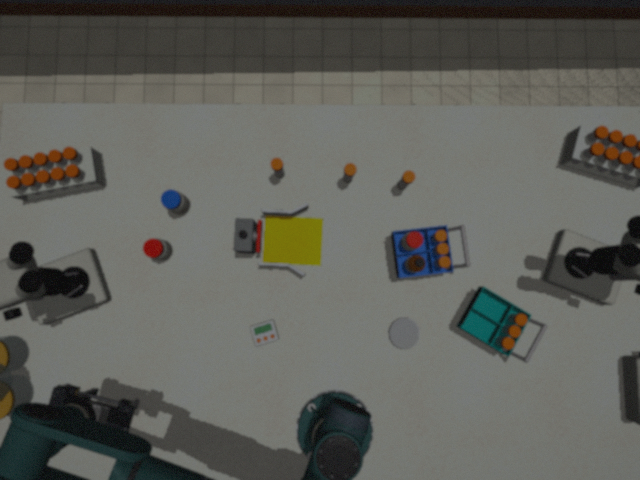

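View pics/side0.png

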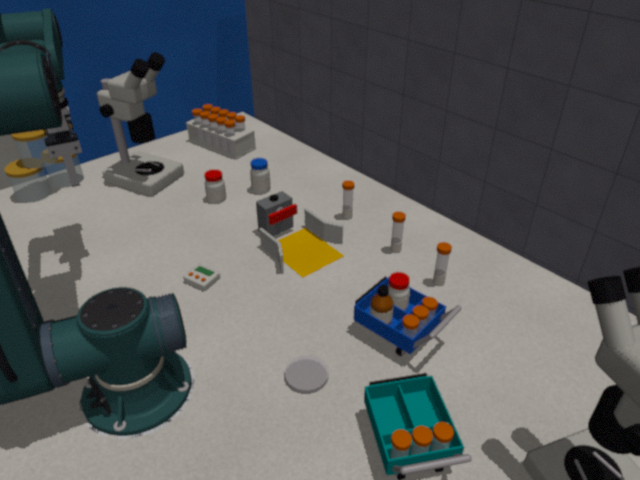

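View pics/wrist0.png

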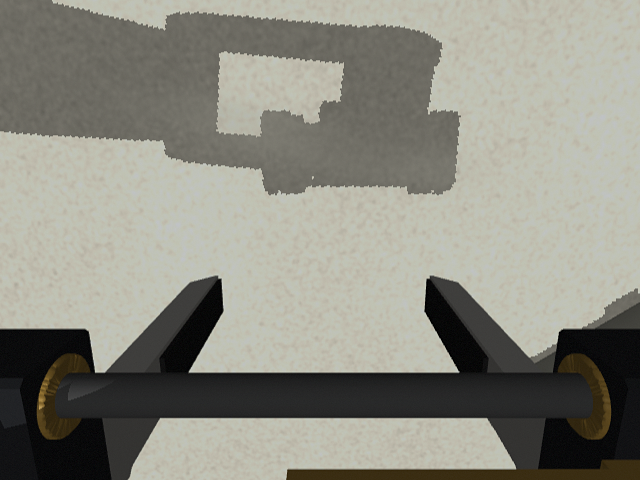

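The top view shows two caddy-shaped things. One is blue at about (420,252), with bar at (458,246), orange caps and a black nose at (390,254). The other is teal at about (500,320). The blue one fits the description, so I'll enlarge it to confirm. The bay's yellow mark is at (292,240), the stop block with its red pad at (250,236), tubes at (277,163), (349,169) and (408,177), and jars at (172,200) and (154,248).

```bash
cat > h.py <<'E'
import numpy as np, cv2
from bench import robot
def ray(s,uv):
    R=cv2.Rodrigues(np.array(s['rvec']))[0]; t=np.array(s['tvec']).ravel()
    d=np.array([(uv[0]-s['cx'])/s['fx'],(uv[1]-s['cy'])/s['fy'],1.0])
    return -R.T@t, R.T@d
def onz(s,uv,z):
    c,d=ray(s,uv); return (c+d*(z-c[2])/d[2])
def proj(s,P):
    K=np.array([[s['fx'],0,s['cx']],[0,s['fy'],s['cy']],[0,0,1.]])
    return cv2.projectPoints(np.array(P,float).reshape(-1,3),np.array(s['rvec']),np.array(s['tvec']),K,None)[0].reshape(-1,2)
def hsv(s): return cv2.cvtColor(s['image'],cv2.COLOR_RGB2HSV)
def mask(s,lo,hi): return cv2.inRange(hsv(s),np.array(lo),np.array(hi))
def blobs(m,amin=15):
    n,l,st,c=cv2.connectedComponentsWithStats(m)
    return [(c[i],st[i]) for i in range(1,n) if st[i,4]>=amin]
def crop(s,x0,y0,x1,y1,f,name):
    cv2.imwrite('pics/'+name,cv2.resize(np.ascontiguousarray(s['image'][y0:y1,x0:x1,::-1]),None,fx=f,fy=f,interpolation=cv2.INTER_CUBIC))
E
python3 - <<'E'
from h import *
s=robot.snapshot('top'); crop(s,370,200,490,290,6,'c1.png'); crop(s,220,190,340,280,6,'c2.png')
w=robot.snapshot('side'); crop(w,340,260,480,360,5,'c3.png')
ye=mask(s,(22,120,100),(38,255,255)); c=max(cv2.findContours(ye,0,2)[0],key=cv2.contourArea)
r=cv2.minAreaRect(c); print('yellow',r); b=cv2.boxPoints(r)
for p in b: print(p,onz(s,p,0.0))
print('yc',onz(s,r[0],0))
for c,st in blobs(mask(s,(5,150,120),(18,255,255))): print('orange',c,st[4],onz(s,c,.098),onz(s,c,.114))
bl=mask(s,(105,120,60),(130,255,255))
for c,st in blobs(bl,10): print('blue',c,st)
for c,st in blobs(mask(s,(0,150,100),(4,255,255))|mask(s,(174,150,100),(180,255,255)),8): print('red',c,st[4],onz(s,c,.072),onz(s,c,.09))
E
```

```text
yellow ((292.43621826171875, 240.08447265625), (57.371421813964844, 46.62528991699219), 3.3664603233337402)
[262.43106 261.67242] [0.46930623 0.20783419 0.        ]
[265.16898 215.12758] [0.60618138 0.20183153 0.        ]
[322.44138 218.49652] [0.59689171 0.03341622 0.        ]
[319.70346 265.04138] [0.46010689 0.04104823 0.        ]
yc [0.53278902 0.12104893 0.        ]
orange [276.17391304 162.94202899] 69 [0.73723514 0.16298231 0.098     ] [0.73303277 0.1616105  0.114     ]
orange [350.23076923 168.16923077] 65 [ 0.72349908 -0.04155412  0.098     ] [ 0.7194684  -0.04036927  0.114     ]
orange [409.11864407 175.79661017] 59 [ 0.70282376 -0.20398921  0.098     ] [ 0.69905152 -0.20077395  0.114     ]
orange [440.58139535 235.46511628] 43 [ 0.53764833 -0.28726104  0.098     ] [ 0.53594075 -0.2830049   0.114     ]
orange [442.70454545 248.47727273] 44 [ 0.50210678 -0.29225641  0.098     ] [ 0.50084346 -0.28793783  0.114     ]
orange [444.3 261.9] 40 [ 0.46563717 -0.2957671   0.098     ] [ 0.46482971 -0.29140464  0.114     ]
orange [521.37931034 319.65517241] 29 [ 0.31155041 -0.49918069  0.098     ] [ 0.312669  -0.4922756  0.114    ]
orange [514.46666667 330.8       ] 30 [ 0.28203828 -0.47950411  0.098     ] [ 0.28352577 -0.47284497  0.114     ]
orange [508.1875  342.21875] 32 [ 0.25195106 -0.46158847  0.098     ] [ 0.25381464 -0.45515328  0.114     ]
blue [170.72592593 199.07777778] [162 190  19  19 270]
blue [417.44073749 253.7023705 ] [ 393  227   60   51 1139]
red [258.52873563 235.98850575] 87 [0.53695052 0.21163748 0.072     ] [0.53507735 0.20945433 0.09      ]
red [414.12707182 239.0718232 ] 181 [ 0.53005612 -0.22036701  0.072     ] [ 0.52827797 -0.21659613  0.09      ]
red [152.40160643 247.6184739 ] 249 [0.5034706  0.50423086 0.072     ] [0.50205886 0.4980151  0.09      ]
```

View pics/c1.png

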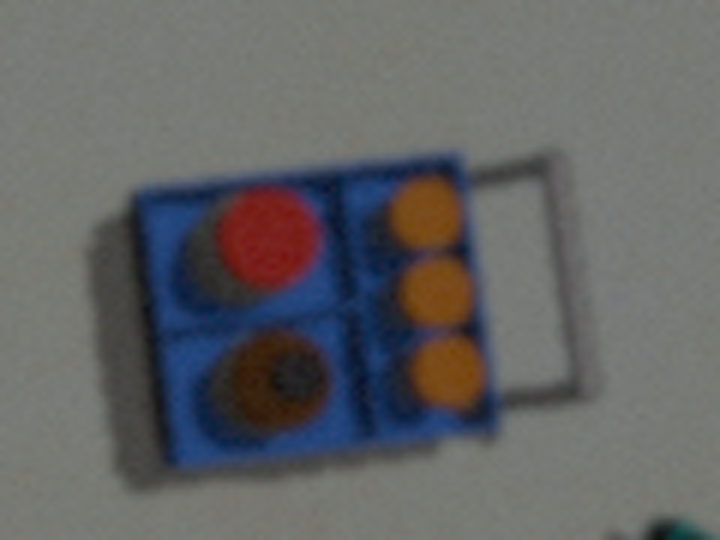

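View pics/c2.png

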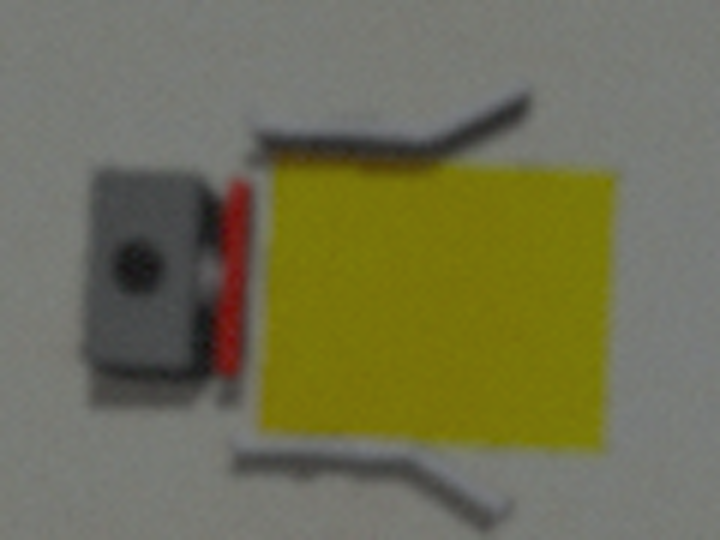

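View pics/c3.png

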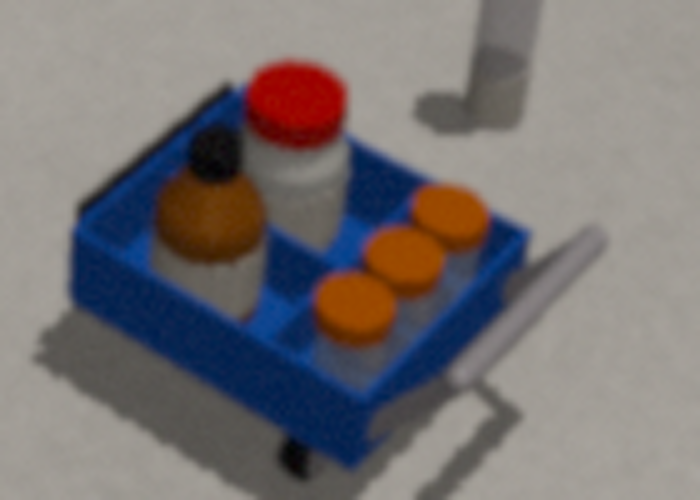

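Crop confirms the target: a blue tray with three orange caps in the rear row, an amber bottle and a red-capped jar in front, a steel bar at the right (its ends at top-view px (462.5,226) and (468,265)) and a black nose on the left. Now the poses.

Run:
```python
from h import *
s=robot.snapshot('top'); w=robot.snapshot('side')
A=onz(s,(370+555/6,200+160/6),.111);B=onz(s,(370+590/6,200+392/6),.111); print('bar ends',A,B,(A+B)/2,np.linalg.norm(A-B))
# caps heading
caps=[onz(s,c,.098) for c in((440.58,235.47),(442.70,248.48),(444.3,261.9))]
l=caps[2]-caps[0]; print('caddy heading',np.arctan2(-l[0],l[1])if 0 else np.arctan2(-l[0],l[1]), l)
l2=B-A; print('bar heading',np.arctan2(-l2[0],l2[1]))
# blue contour box at z .08
bl=mask(s,(105,100,40),(130,255,255)); bl=cv2.morphologyEx(bl,3,np.ones((9,9)))
c=max(cv2.findContours(bl,0,2)[0],key=cv2.contourArea)
bx=cv2.boxPoints(cv2.minAreaRect(c)); P=np.array([onz(s,p,.08) for p in bx]); print('tray',P,P.mean(0),np.linalg.norm(P[0]-P[1]),np.linalg.norm(P[1]-P[2]))
# side-view bar ends: triangulate
for u in((340+460/5,260+380/5),(340+597/5,260+235/5)): print('side bar',onz(w,u,.111))
# stop & rails in crop c2 (220,190)/6
f=lambda x,y,z:onz(s,(220+x/6,190+y/6),z)
print('stop top corners',[f(*p,.1).round(4) for p in((97,172),(205,178),(193,366),(84,358))])
print('rail far',[f(*p,.06).round(4) for p in((255,138),(425,153),(525,108))],'near',[f(*p,.06).round(4) for p in((235,446),(415,453),(508,503))])
print('pad',[f(*p,.087).round(4) for p in((228,183),(248,183),(216,374),(238,374))])
```

```text
bar ends [ 0.5604149  -0.34366899  0.111     ] [ 0.45600891 -0.35656166  0.111     ] [ 0.50821191 -0.35011532  0.111     ] 0.10519901004164535
caddy heading 1.6884508420879423 [-0.07199777 -0.00851017  0.        ]
bar heading 1.6936603374528243
tray [[ 0.54896328 -0.15740852  0.08      ]
 [ 0.56878939 -0.3104964   0.08      ]
 [ 0.4412399  -0.32336669  0.08      ]
 [ 0.42186859 -0.17170225  0.08      ]] [ 0.49521529 -0.24074346  0.08      ] 0.1543663614499745 0.1281971789874303
side bar [ 0.45417122 -0.35946479  0.111     ]
side bar [ 0.55937492 -0.34627031  0.111     ]
stop top corners [array([0.5812, 0.2699, 0.1   ]), array([0.5787, 0.2208, 0.1   ]), array([0.4931, 0.2248, 0.1   ]), array([0.4966, 0.274 , 0.1   ])]
rail far [array([0.6033, 0.203 , 0.06  ]), array([0.5965, 0.1232, 0.06  ]), array([0.618 , 0.0765, 0.06  ])] near [array([0.4589, 0.2101, 0.06  ]), array([0.456 , 0.1266, 0.06  ]), array([0.433 , 0.0833, 0.06  ])]
pad [array([0.5782, 0.2119, 0.087 ]), array([0.5783, 0.2028, 0.087 ]), array([0.4905, 0.216 , 0.087 ]), array([0.4905, 0.206 , 0.087 ])]
```

Run:
```python
from h import *
s=robot.snapshot('wrist'); c,d=ray(s,(320,240)); print(c,d)
o=robot.get_obs(); p=o['tool_pos']; from scipy.spatial.transform import Rotation as R
M=R.from_euler('xyz',o['ee_rot']).as_matrix(); print(M.round(3)); print('cam in tool',M.T@(c-p), M.T@d)
t=np.array([.50,.12,.27]); print('delta tool mm',M.T@(t-p)*1000)
```

```text
[0.06642186 0.55031885 0.38427035] [ 0.23500957 -0.06756343 -0.96968051]
[[ 0.245 -0.    -0.969]
 [ 0.969 -0.     0.245]
 [-0.    -1.     0.   ]]
cam in tool [-0.00019158 -0.17895278  0.07058066] [-0.00761979  0.96967203 -0.24444363]
delta tool mm [-311.00443162  -64.62661845 -455.29663821]
```

```bash
python3 -m handwheel '[{"delta_pos":[-25,-6,-44],"yaw":0},{"delta_pos":[-50,-11,-87],"yaw":0},{"delta_pos":[-75,-17,-131],"yaw":-0.05},{"delta_pos":[-100,-22,-174],"yaw":-0.1},{"delta_pos":[-125,-28,-218],"yaw":-0.15},{"delta_pos":[-150,-33,-262],"yaw":-0.19},{"delta_pos":[-175,-39,-306],"yaw":-0.19},{"delta_pos":[-200,-44,-350],"yaw":-0.19},{"delta_pos":[-225,-50,-395],"yaw":-0.19},{"delta_pos":[-250,-55,-438],"yaw":-0.19},{"delta_pos":[-275,-60,-480],"yaw":-0.19},{"delta_pos":[-294,-66,-523],"yaw":-0.19}]' 150
python3 -m handwheel '[{"delta_pos":[0,0,0],"yaw":0},{"delta_pos":[0,0,0],"yaw":0}]'
python3 - <<'E'
from h import *
s=robot.snapshot('wrist'); cv2.imwrite('pics/w1.png',s['image'][:,:,::-1]); o=robot.get_obs(); print(o['time'],o['tool_pos'],o['ee_rot'],o['joint_positions'],o['width'])
E
```

```text
time: 1.6
tool_pos: [0.5679, 0.1204, 0.2715]
ee_rot: [-1.571, -0.0, 1.512]
wrist_force: [0.4, 0.9, -0.2]
width: 0.0389
time: 1.8
tool_pos: [0.5673, 0.1215, 0.2702]
ee_rot: [-1.569, -0.0, 1.511]
wrist_force: [0.2, -0.2, 1.8]
width: 0.0385
1.85 [0.56659799 0.12248323 0.27069003] [-1.56978539e+00 -5.27335940e-04  1.51274456e+00] [ 1.14680847e-01  1.51974309e-01  1.17114543e+00  7.15227619e-04
  1.81937811e+00 -1.39788832e+00] 0.038639009377710545
```

View pics/w1.png

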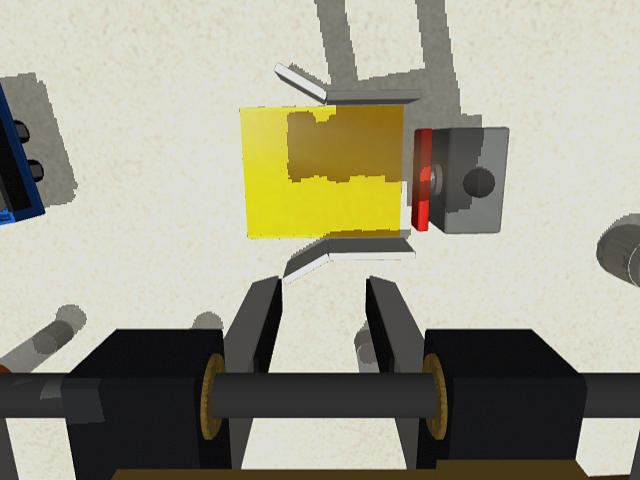

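The wrist view shows the whole bay from above: yellow mark corners near (240,108), (403,105) and (248,238), rail bends at (327,98) and (329,243), and the red pad at (423,180). I'll enlarge it to read the edges.

Run:
```python
from h import *
s=robot.snapshot('wrist'); crop(s,230,55,430,175,4,'w2.png'); crop(s,230,165,430,285,4,'w3.png');crop(s,400,110,520,250,4,'w4.png')
```

```text
(no output)
```

View pics/w2.png

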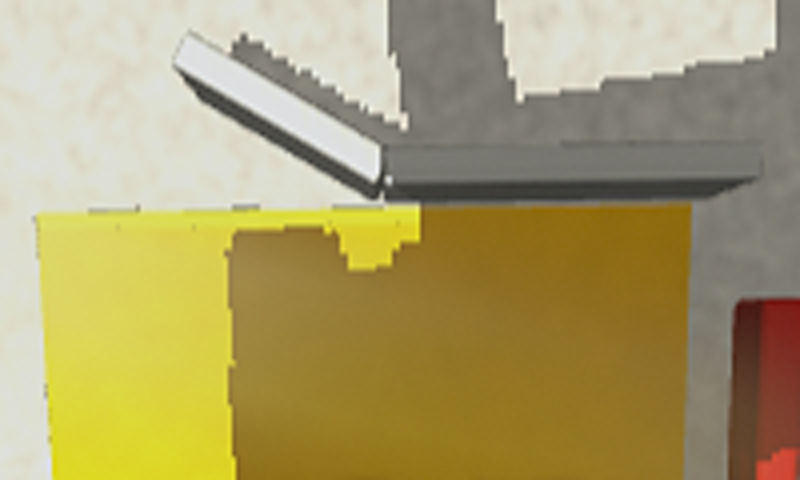

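View pics/w3.png

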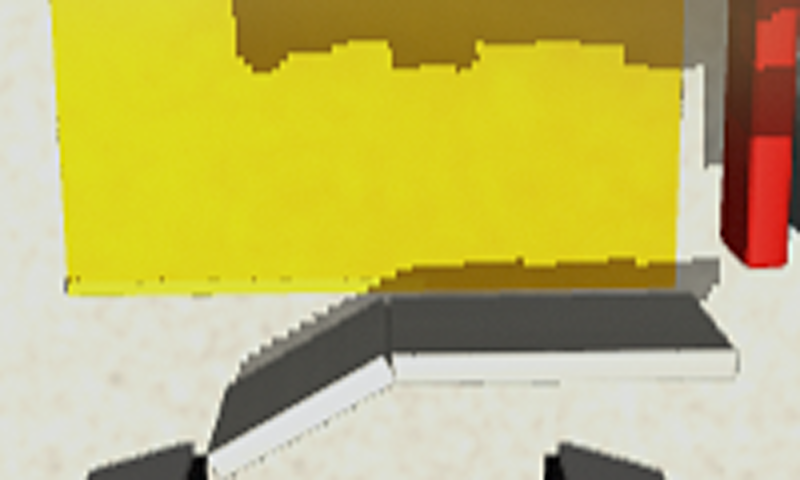

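View pics/w4.png

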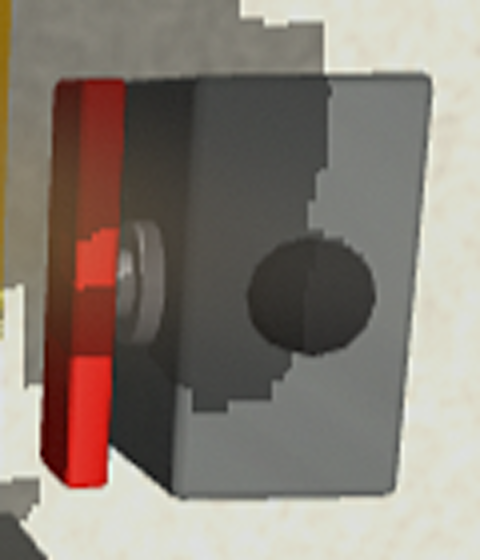

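Run:
```python
from h import *
s=robot.snapshot('wrist')
g=lambda x0,y0,x,y,z:onz(s,(x0+x/4-.4,y0+y/4-.4),z)
L=[g(230,55,x,y,.06) for x,y in((383,186),(765,178))]; Rr=[g(230,165,x,y,.06) for x,y in((392,355),(738,348))]
for a in L+Rr: print('rail',a.round(4))
h=[np.arctan2(*(q[1]-q[0])[[1,0]]) for q in(L,Rr)]; print('hd',h)
C=[g(400,110,x,y,.1) for x,y in((195,78),(432,74),(397,492),(178,495))]
for a in C: print('stop',a.round(4))
sc=np.mean(C,0); print(sc, np.arctan2(*((C[1]-C[0])+(C[2]-C[3]))[[1,0]]))
Y=[g(230,55,37,215,0),g(230,55,692,205,0),g(230,165,68,293,0),g(230,165,676,285,0)]
for a in Y: print('yel',a.round(4))
print('yc',np.mean(Y,0),[np.arctan2(*(Y[i+1]-Y[i])[[1,0]]) for i in(0,2)])
P=[g(400,110,x,y,.087) for x,y in((80,80),(67,487))]; print('pad',P)
h=1.516;u=np.array([np.cos(h),np.sin(h)]);n=np.array([-u[1],u[0]])
print('pad x rel stop',[(p[:2]-sc[:2])@u for p in P],'stop n',sc[:2]@n,'rails n',L[0][:2]@n,L[1][:2]@n,Rr[0][:2]@n,Rr[1][:2]@n,'yel n',np.mean(Y,0)[:2]@n, 'u: stop',sc[:2]@u,'rails',[q[:2]@u for q in L+Rr],'yc',np.mean(Y,0)[:2]@u)
```

```text
rail [0.4656 0.1306 0.06  ]
rail [0.4688 0.2162 0.06  ]
rail [0.6076 0.1249 0.06  ]
rail [0.6106 0.2097 0.06  ]
hd [np.float64(1.5339705068083787), np.float64(1.5346100924091879)]
stop [0.4962 0.2295 0.1   ]
stop [0.4981 0.2779 0.1   ]
stop [0.5859 0.2749 0.1   ]
stop [0.5838 0.2274 0.1   ]
[0.54099311 0.25243152 0.1       ] 1.5290208611486527
yel [0.463  0.0411 0.    ]
yel [0.4702 0.211  0.    ]
yel [0.6015 0.0349 0.    ]
yel [0.6089 0.2052 0.    ]
yc [0.53592943 0.12305085 0.        ] [np.float64(1.528611117690861), np.float64(1.52717705928697)]
pad [array([0.49520035, 0.20895283, 0.087     ]), array([0.58380227, 0.20606525, 0.087     ])]
pad x rel stop [np.float64(-0.04592145456156311), np.float64(-0.04395206778178511)] stop n -0.5263557092133523 rails n -0.4577708062569691 -0.45623203117000766 -0.5998123123909636 -0.5982326608315738 yel n -0.5283856692209502 u: stop 0.28168224127720554 rails [np.float64(0.15591122517115513), np.float64(0.24152981435434048), np.float64(0.15799282763626907), np.float64(0.24286447455193774)] yc 0.15221842445653652
```

```bash
python3 -m handwheel '[{"delta_pos":[-45,6,3],"yaw":0},{"delta_pos":[-90,12,6],"yaw":-0.03},{"delta_pos":[-135,18,9],"yaw":-0.06},{"delta_pos":[-180,24,12],"yaw":-0.09},{"delta_pos":[-225,30,15],"yaw":-0.12},{"delta_pos":[-270,36,18],"yaw":-0.15},{"delta_pos":[-315,42,21],"yaw":-0.178},{"delta_pos":[-360,48,24],"yaw":-0.178},{"delta_pos":[-405,54,27],"yaw":-0.178},{"delta_pos":[-445,60,30],"yaw":-0.178},{"delta_pos":[-474,65,31],"yaw":-0.178},{"delta_pos":[-474,65,31],"yaw":-0.178}]'
python3 -m handwheel '[{"delta_pos":[0,0,0],"yaw":0},{"delta_pos":[0,0,0],"yaw":0}]'
python3 - <<'E'
from h import *
s=robot.snapshot('wrist'); cv2.imwrite('pics/w5.png',s['image'][:,:,::-1]); o=robot.get_obs(); print(o['time'],o['tool_pos'],o['ee_rot'],o['joint_positions'],o['width'])
E
```

```text
time: 3.15
tool_pos: [0.5074, -0.3507, 0.2047]
ee_rot: [-1.569, -0.001, 1.689]
wrist_force: [0.4, 0.3, 0.0]
width: 0.0387
time: 3.35
tool_pos: [0.5092, -0.3472, 0.2069]
ee_rot: [-1.572, 0.0, 1.693]
wrist_force: [0.7, 0.3, -0.2]
width: 0.0385
3.4 [ 0.50926587 -0.34725471  0.20694659] [-1.57195937e+00  4.98892906e-04  1.69355955e+00] [-6.90697820e-01  2.34905195e-01  1.19926390e+00  5.07059421e-04
  1.70626201e+00 -2.38418889e+00] 0.038730390988505246
```

View pics/w5.png

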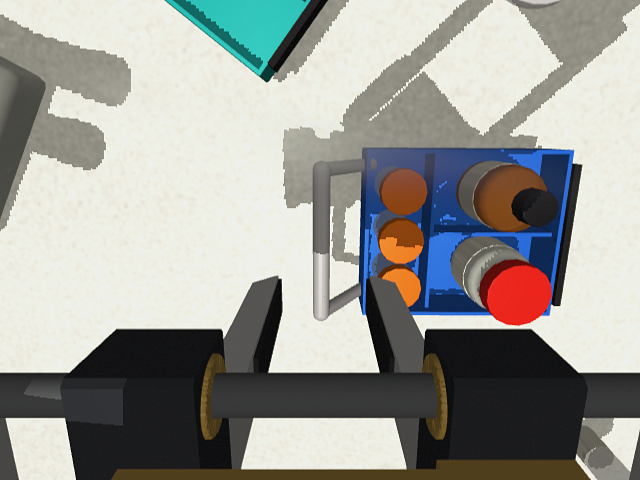

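The wrist view shows the blue caddy ahead of the fingers: bar vertical from (321,163) to (321,318), caps at (404,191), (401,241) and (400,286), nose at (567,235).

Run:
```python
from h import *
from scipy.spatial.transform import Rotation as R
T=[]
for i in range(1):
    s=robot.snapshot('wrist'); o=robot.get_obs()
    A=onz(s,(321.5,162),.105);B=onz(s,(321,320),.105); m=(A+B)/2
    print('bar',A,B,m,np.linalg.norm(A-B),np.arctan2(*(A-B)[[1,0]])-np.pi/2)
    caps=[onz(s,c,.098) for c in((404,191),(400,286))]; l=caps[0]-caps[1];print('caphead',np.arctan2(l[1],l[0])-np.pi/2)
    ns=[onz(s,p,.084) for p in((578,165),(557,305))]; l=ns[0]-ns[1]; print('nose',ns,np.arctan2(l[1],l[0])-np.pi/2)
    M=R.from_euler('xyz',o['ee_rot']).as_matrix(); print('TCP',o['tool_pos'],'bar in tool mm',M.T@(m-o['tool_pos'])*1000)
```

```text
bar [ 0.4563667  -0.35533592  0.105     ] [ 0.57034496 -0.34176688  0.105     ] [ 0.51335583 -0.3485514   0.105     ] 0.11478310611644289 -4.593897320207648
caphead -4.583198715805943
nose [array([ 0.43712635, -0.1715392 ,  0.084     ]), array([ 0.54476266, -0.15817113,  0.084     ])] -4.588825080019129
TCP [ 0.50926681 -0.3474087   0.20695297] bar in tool mm [ -1.56446948 101.95870436  -3.79580754]
```

```bash
python3 -m handwheel '[{"delta_pos":[2,15,0],"yaw":0},{"delta_pos":[2,30,0],"yaw":0},{"delta_pos":[2,45,0],"yaw":0},{"delta_pos":[2,60,0],"yaw":0},{"delta_pos":[2,72,0],"yaw":0},{"delta_pos":[2,82,0],"yaw":0},{"delta_pos":[2,90,0],"yaw":0},{"delta_pos":[2,97,0],"yaw":0},{"delta_pos":[2,102,0],"yaw":0},{"delta_pos":[2,102,0],"yaw":0}]'
python3 - <<'E'
from h import *
s=robot.snapshot('wrist'); cv2.imwrite('pics/w6.png',s['image'][:,:,::-1]); o=robot.get_obs(); print(o['time'],o['tool_pos'],o['wrist_force'])
s=robot.snapshot('side'); crop(s,370,230,490,350,5,'s6.png')
E
```

```text
time: 4.45
tool_pos: [0.5081, -0.347, 0.1032]
ee_rot: [-1.57, -0.001, 1.691]
wrist_force: [-0.1, 0.1, -0.4]
width: 0.0386
4.5 [ 0.50830595 -0.34713063  0.10386542] [0.60779242 0.6342531  0.21266347]
```

View pics/w6.png

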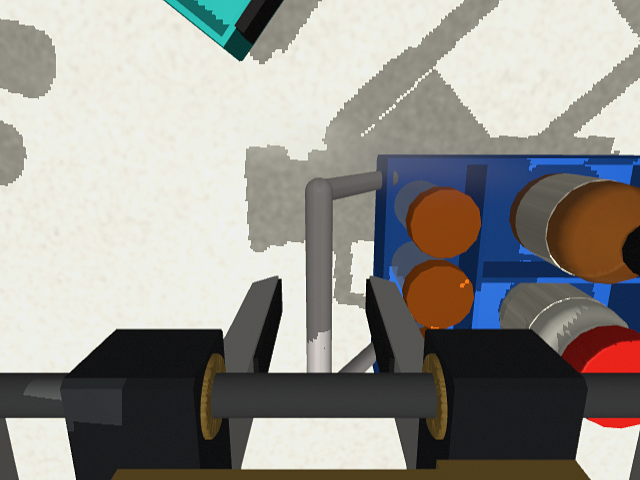

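View pics/s6.png

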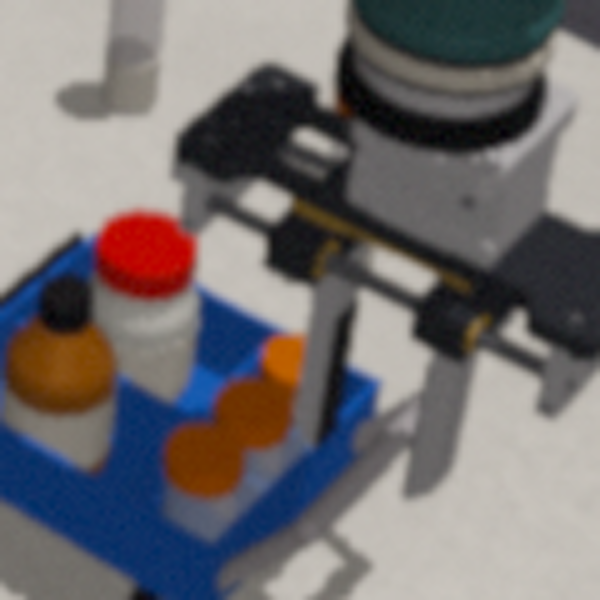

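The bar runs between the fingers at column 319 (gap 281 to 367). It sits a few mm to the tool's −z side of centre, so I'll shift 5 mm, lower and close.

```bash
python3 -m handwheel '[{"delta_pos":[0,0,-5],"yaw":0},{"delta_pos":[0,5,-5],"yaw":0},{"delta_pos":[0,10,-5],"yaw":0},{"delta_pos":[0,15,-5],"yaw":0},{"delta_pos":[0,15,-5],"yaw":0},{"delta_pos":[0,15,-5],"yaw":0}]'
python3 -m handwheel '[{"delta_pos":[0,0,0],"yaw":0},{"delta_pos":[0,0,0],"yaw":0},{"delta_pos":[0,0,0],"yaw":0},{"delta_pos":[0,0,0],"yaw":0},{"delta_pos":[0,0,0],"yaw":0},{"delta_pos":[0,0,0],"yaw":0}]' 255
python3 - <<'E'
from h import *
s=robot.snapshot('wrist'); cv2.imwrite('pics/w7.png',s['image'][:,:,::-1]); o=robot.get_obs(); print(o['time'],o['tool_pos'],o['wrist_force'],o['wrist_torque'])
s=robot.snapshot('side'); crop(s,340,230,480,350,5,'s7.png')
E
```

```text
time: 5.15
tool_pos: [0.5131, -0.3464, 0.0885]
ee_rot: [-1.57, -0.001, 1.691]
wrist_force: [1.0, -0.4, -0.2]
width: 0.0389
time: 5.75
tool_pos: [0.5134, -0.3467, 0.0892]
ee_rot: [-1.571, 0.0, 1.691]
wrist_force: [0.0, -0.5, 0.5]
width: 0.0111
5.8 [ 0.51337613 -0.34664725  0.08921809] [-0.30386412  0.44513652  1.17091088] [-0.03728444  0.02853448  0.04306821]
```

View pics/w7.png

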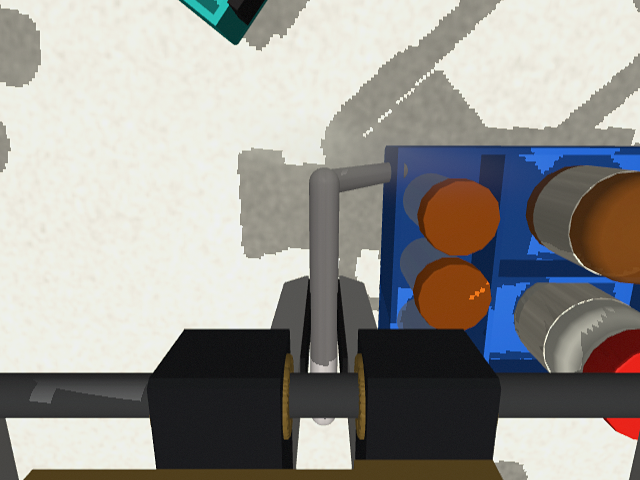

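View pics/s7.png

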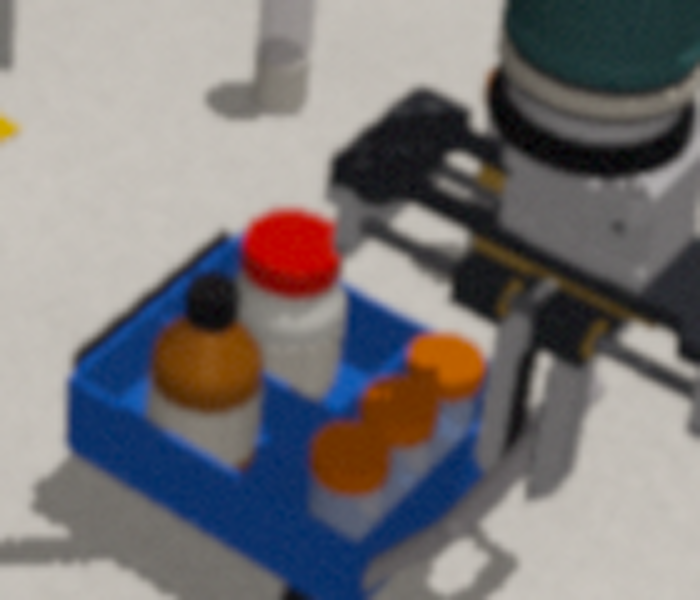

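Bar pinched (width 11 mm). Now the straight push, to let the castors swing behind.

```bash
python3 -m handwheel '[{"delta_pos":[1,0,0],"yaw":0},{"delta_pos":[3,0,0],"yaw":0},{"delta_pos":[6,0,0],"yaw":0},{"delta_pos":[10,0,0],"yaw":0},{"delta_pos":[15,0,0],"yaw":0},{"delta_pos":[20,0,0],"yaw":0},{"delta_pos":[25,0,0],"yaw":0},{"delta_pos":[30,0,0],"yaw":0},{"delta_pos":[35,0,0],"yaw":0},{"delta_pos":[40,0,0],"yaw":0},{"delta_pos":[45,0,0],"yaw":0},{"delta_pos":[50,0,0],"yaw":0}]'
python3 -m handwheel '[{"delta_pos":[5,0,0],"yaw":0},{"delta_pos":[10,0,0],"yaw":0},{"delta_pos":[15,0,0],"yaw":0},{"delta_pos":[20,0,0],"yaw":0},{"delta_pos":[25,0,0],"yaw":0},{"delta_pos":[30,0,0],"yaw":0},{"delta_pos":[35,0,0],"yaw":0},{"delta_pos":[40,0,0],"yaw":0},{"delta_pos":[45,0,0],"yaw":0},{"delta_pos":[50,0,0],"yaw":0},{"delta_pos":[55,0,0],"yaw":0},{"delta_pos":[58,0,0],"yaw":0}]'
python3 - <<'E'
from h import *
s=robot.snapshot('top'); crop(s,230,190,430,310,4,'t8.png'); o=robot.get_obs(); print(o['time'],o['tool_pos'],o['wrist_force'],o['wrist_torque'],o['joint_positions'])
s=robot.snapshot('side'); crop(s,280,210,440,350,5,'s8.png')
E
```

```text
time: 7.05
tool_pos: [0.5073, -0.2965, 0.0892]
ee_rot: [-1.571, 0.0, 1.691]
wrist_force: [0.8, -1.4, 3.3]
width: 0.0108
time: 8.25
tool_pos: [0.5003, -0.2387, 0.0891]
ee_rot: [-1.571, -0.0, 1.691]
wrist_force: [0.2, -1.1, 3.9]
width: 0.0112
8.3 [ 0.5002382  -0.23822912  0.08900884] [-0.03934862  1.05403388  4.58878979] [ 0.08132399  0.00733024 -0.04733356] [-5.47304046e-01  1.48198715e-01  1.53687483e+00  8.21847287e-04
  1.45713303e+00 -2.23897212e+00]
```

View pics/t8.png

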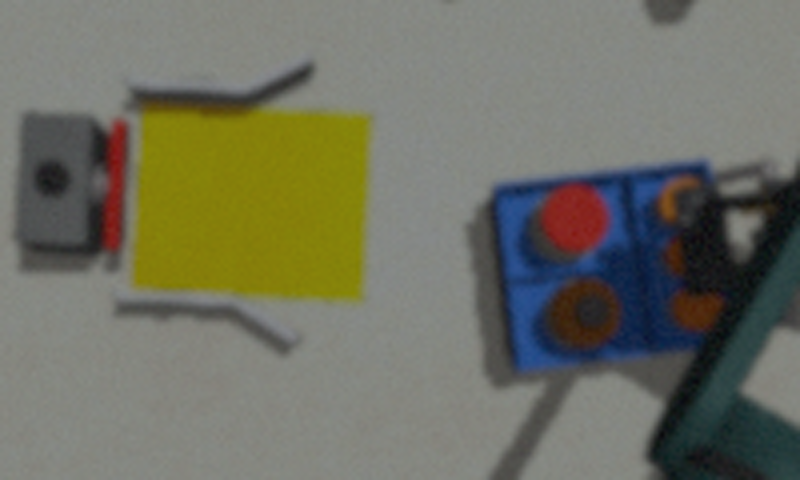

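View pics/s8.png

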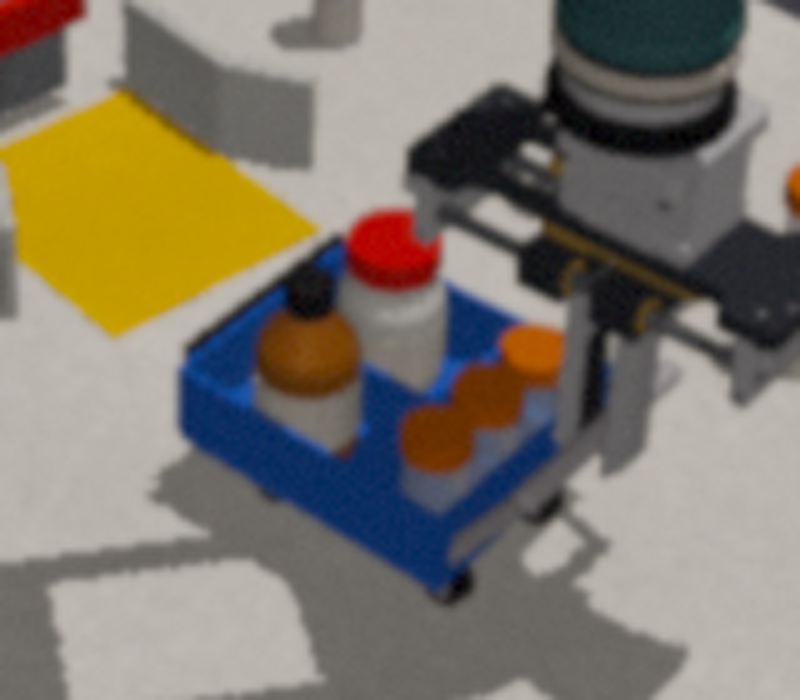

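Run:
```python
from h import *
s=robot.snapshot('side'); h=1.692;u=np.array([np.cos(h),np.sin(h),0]);n=np.array([-u[1],u[0],0])
bar=np.array([.4937,-.2457,0]); o=bar+.108*u
for nm,x,y in(('fl',55,34),('fr',55,-34),('rl',-45,34),('rr',-45,-34)):
    P=o+u*x/1000+n*y/1000+[0,0,.012]
    print(nm,'straight',proj(s,P-.014*u),'fwd',proj(s,P+.014*u),'left',proj(s,P+.014*n),'right',proj(s,P-.014*n))
    m=mask(s,(0,0,0),(180,255,45))
for c,st in blobs(mask(s,(0,0,0),(180,255,60)),6):
    if 300<c[0]<420 and 290<c[1]<345: print(c,st)
```

```text
fl straight [[335.75775483 307.08352668]] fwd [[326.61363856 301.60145357]] left [[327.22840567 307.49441892]] right [[335.03496291 301.20149561]]
fr straight [[354.05679981 292.12173601]] fwd [[344.99885924 286.98692994]] left [[345.8231986  292.50501932]] right [[353.13175584 286.61353747]]
rl straight [[370.27384378 327.77658411]] fwd [[360.30376583 321.79933112]] left [[361.40025184 328.22696648]] right [[369.06050428 321.36142769]]
rr straight [[388.18499454 311.46848044]] fwd [[378.33711398 305.88586964]] left [[379.63119969 311.88739012]] right [[386.78227958 305.47819971]]
[389.         311.41176471] [386 309   6   6  17]
[371.42307692 327.        ] [369 324   6   7  26]
```

The side-view hubs, rl at (371,327) and rr at (389,311), match the straight-trailing projections within about 1 px. fl at (334,308) agrees too, and fr is hidden but has had the same 108 mm of travel. Now steer onto the centre line.

```bash
python3 -m handwheel '[{"delta_pos":[4,0,-1],"yaw":0.005},{"delta_pos":[8,0,-2],"yaw":0.011},{"delta_pos":[12,0,-4],"yaw":0.018},{"delta_pos":[16,0,-5],"yaw":0.025},{"delta_pos":[20,0,-7],"yaw":0.032},{"delta_pos":[24,0,-8],"yaw":0.039},{"delta_pos":[28,0,-10],"yaw":0.046},{"delta_pos":[32,0,-11],"yaw":0.053},{"delta_pos":[36,0,-13],"yaw":0.060},{"delta_pos":[40,0,-14],"yaw":0.067},{"delta_pos":[45,0,-16],"yaw":0.075},{"delta_pos":[49,0,-18],"yaw":0.0825}]'
python3 -m handwheel '[{"delta_pos":[4,0,-1],"yaw":0.007},{"delta_pos":[8,0,-2],"yaw":0.014},{"delta_pos":[12,0,-3],"yaw":0.021},{"delta_pos":[16,0,-4],"yaw":0.028},{"delta_pos":[20,0,-5],"yaw":0.035},{"delta_pos":[24,0,-7],"yaw":0.042},{"delta_pos":[28,0,-8],"yaw":0.049},{"delta_pos":[32,0,-9],"yaw":0.056},{"delta_pos":[36,0,-10],"yaw":0.063},{"delta_pos":[41,0,-12],"yaw":0.070},{"delta_pos":[46,0,-13],"yaw":0.077},{"delta_pos":[50,0,-14],"yaw":0.0825}]'
python3 - <<'E'
from h import *
s=robot.snapshot('top'); crop(s,230,190,430,310,4,'t9.png'); o=robot.get_obs(); print(o['time'],o['tool_pos'],o['ee_rot'],o['wrist_force'],o['wrist_torque'],o['joint_positions'])
s=robot.snapshot('wrist'); cv2.imwrite('pics/w9.png',s['image'][:,:,::-1])
E
```

```text
time: 9.6
tool_pos: [0.5122, -0.1879, 0.0889]
ee_rot: [-1.57, -0.0, 1.608]
wrist_force: [-0.9, -1.4, 5.4]
width: 0.011
time: 10.8
tool_pos: [0.5246, -0.1375, 0.089]
ee_rot: [-1.571, -0.0, 1.526]
wrist_force: [-0.7, -0.9, 3.8]
width: 0.011
10.85 [ 0.52476893 -0.13667988  0.08895272] [-1.57125578e+00 -1.38874140e-03  1.52593472e+00] [-0.27592215  0.2339884   4.12082037] [0.07011664 0.08446597 0.01910856] [-3.60312620e-01  1.22200860e-01  1.56623423e+00  1.47294175e-03
  1.45315175e+00 -1.88641990e+00]
```

View pics/t9.png

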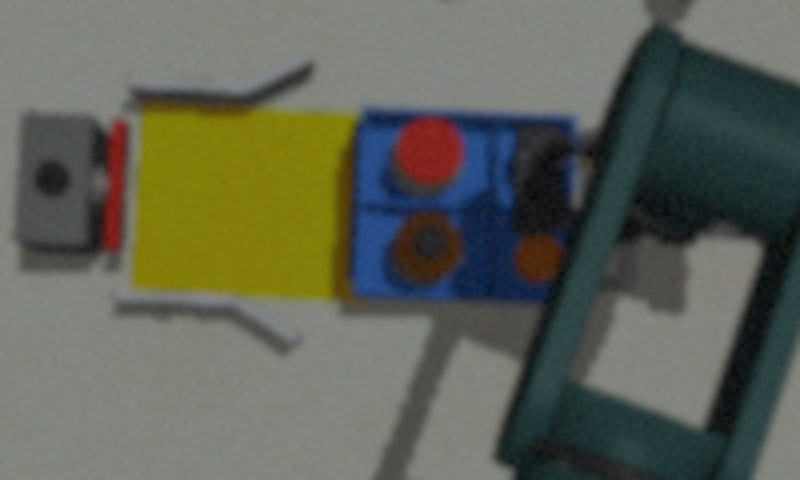

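View pics/w9.png

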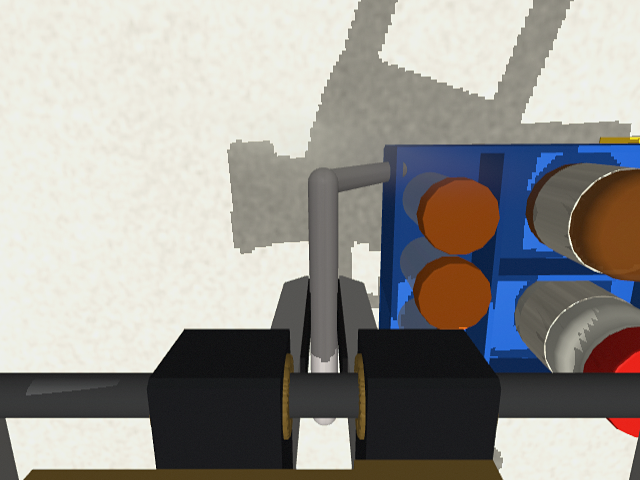

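Run:
```python
from h import *
s=robot.snapshot('top')
u=np.array([.0438,.999]);n=np.array([-u[1],u[0]])
bl=mask(s,(105,90,35),(130,255,255)); bl=cv2.morphologyEx(bl,3,np.ones((9,9)))
c=max(cv2.findContours(bl,0,2)[0],key=cv2.contourArea)[:,0]
# upper/lower tray edges by column
U=[];D=[]
for x in range(325,362,3):
    ys=c[abs(c[:,0]-x)<=0][:,1]
    if len(ys): U.append(onz(s,(x,ys.min()-.5),.08)[:2]); D.append(onz(s,(x,ys.max()+.5),.08)[:2])
U=np.array(U);D=np.array(D)
for nm,A in(('U',U),('D',D)):
    p=np.polyfit(A[:,1],A[:,0],1); print(nm,'heading',np.pi/2-p[0],A.mean(0))
m=(U.mean(0)+D.mean(0))/2; print('mid',m,'lat',m@n,'width',np.linalg.norm(U.mean(0)-D.mean(0)))
f=lambda x,y,z:onz(s,(230+x/4,190+y/4),z)[:2]
r1=[f(*p,.06) for p in((132,95),(243,106))]; r2=[f(*p,.06) for p in((118,295),(230,301))]
for a,b in zip(r1,r2): q=(a+b)/2; print('rail mid lat',q@n, np.linalg.norm(a-b))
st=np.mean([f(*p,.1) for p in((25,113),(97,116),(89,250),(17,242))],0); print('stop lat',st@n,'yellow lat',np.array([.5328,.1210])@n)
```

```text
U heading 1.061997372343968 [ 0.53461855 -0.02390098]
D heading 1.2673216393762794 [ 0.49201264 -0.02384212]
mid [ 0.5133156  -0.02387155] lat -0.5138478551615894 width 0.04260595544817582
rail mid lat -0.5213037721898541 0.14082343633700029
rail mid lat -0.5190417097353758 0.13724806557284647
stop lat -0.5252088292027881 yellow lat -0.5269674000000001
```

Run:
```python
from h import *
s=robot.snapshot('top')
u=np.array([.0438,.999]);n=np.array([-u[1],u[0]])
bl=mask(s,(105,90,35),(130,255,255)); bl[:,:300]=0;bl[:,400:]=0;bl[:210]=0;bl[280:]=0
ys,xs=np.nonzero(bl)
U=[];D=[]
for x in range(322,366,3):
    k=ys[xs==x]; U.append(onz(s,(x,k.min()-.5),.08)[:2]); D.append(onz(s,(x,k.max()+.5),.08)[:2])
U=np.array(U);D=np.array(D)
for nm,A in(('U',U),('D',D)):
    p=np.polyfit(A[:,1],A[:,0],1); print(nm,'heading',np.pi/2-p[0],A.mean(0))
m=(U.mean(0)+D.mean(0))/2; print('mid',m,'lat',m@n,'width',np.linalg.norm(U.mean(0)-D.mean(0)))
```

```text
U heading 1.6790550077007986 [ 0.57647911 -0.02238325]
D heading 1.5399267071494265 [ 0.45894195 -0.02216102]
mid [ 0.51771053 -0.02227213] lat -0.5181683420791017 width 0.11753736956004401
```

The tray edges put the caddy on the bay's centre line within about 3 mm, with heading aligned. Drive straight in.

```bash
python3 -m handwheel '[{"delta_pos":[4,0,0],"yaw":0},{"delta_pos":[8,0,0],"yaw":0},{"delta_pos":[12,0,0],"yaw":0},{"delta_pos":[16,0,0],"yaw":0},{"delta_pos":[20,0,0],"yaw":0},{"delta_pos":[24,0,0],"yaw":0},{"delta_pos":[28,0,0],"yaw":0},{"delta_pos":[32,0,0],"yaw":0},{"delta_pos":[36,0,0],"yaw":0},{"delta_pos":[40,0,0],"yaw":0},{"delta_pos":[44,0,0],"yaw":0},{"delta_pos":[48,0,0],"yaw":0}]'
python3 -m handwheel '[{"delta_pos":[4,0,0],"yaw":0},{"delta_pos":[8,0,0],"yaw":0},{"delta_pos":[12,0,0],"yaw":0},{"delta_pos":[16,0,0],"yaw":0},{"delta_pos":[20,0,0],"yaw":0},{"delta_pos":[24,0,0],"yaw":0},{"delta_pos":[28,0,0],"yaw":0},{"delta_pos":[32,0,0],"yaw":0},{"delta_pos":[32,0,0],"yaw":0}]'
python3 - <<'E'
from h import *
s=robot.snapshot('top'); crop(s,230,190,430,310,4,'t10.png'); o=robot.get_obs(); print(o['time'],o['tool_pos'],o['ee_rot'],o['wrist_force'],o['wrist_torque'])
s=robot.snapshot('side'); crop(s,240,170,440,310,4,'s10.png')
E
```

```text
time: 12.2
tool_pos: [0.5266, -0.0897, 0.0891]
ee_rot: [-1.571, -0.0, 1.526]
wrist_force: [0.6, -1.0, 3.8]
width: 0.011
time: 13.1
tool_pos: [0.528, -0.057, 0.089]
ee_rot: [-1.571, -0.001, 1.527]
wrist_force: [2.1, 1.2, 3.8]
width: 0.0113
13.15 [ 0.52796933 -0.05714154  0.08892307] [-1.57061749e+00 -1.49649643e-03  1.52665849e+00] [0.56415819 0.49574549 4.44113728] [ 0.19339556 -0.22031016 -0.07586045]
```

View pics/t10.png

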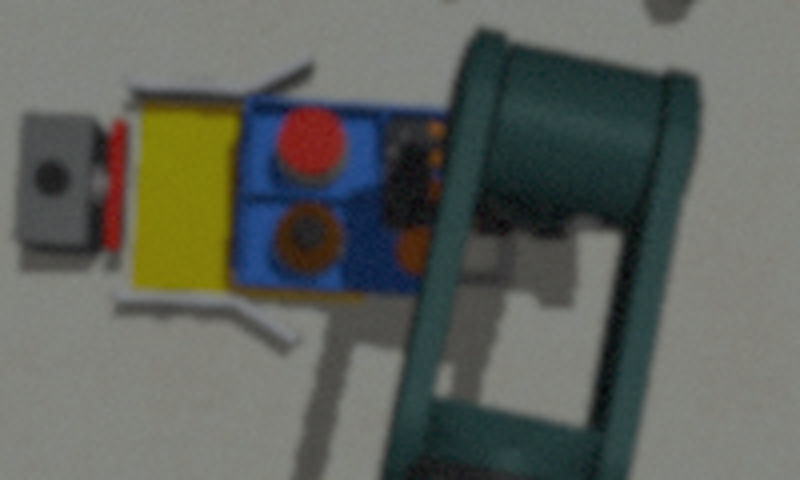

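View pics/s10.png

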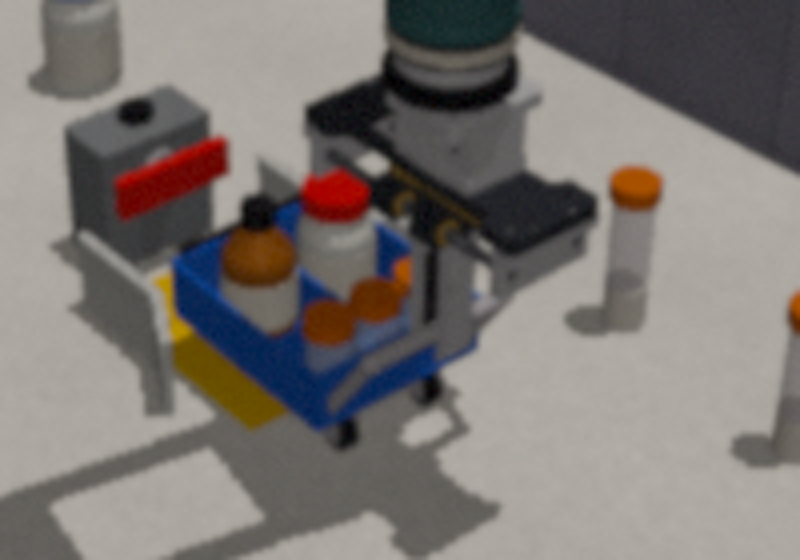

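Run:
```python
from h import *
s=robot.snapshot('top'); cv2.imwrite('pics/t11.png',cv2.resize(np.ascontiguousarray(s['image'][205:275,255:345,::-1]),None,fx=8,fy=8,interpolation=cv2.INTER_CUBIC))
w=robot.snapshot('wrist'); cv2.imwrite('pics/w11.png',w['image'][:,:,::-1])
```

```text
(no output)
```

View pics/t11.png

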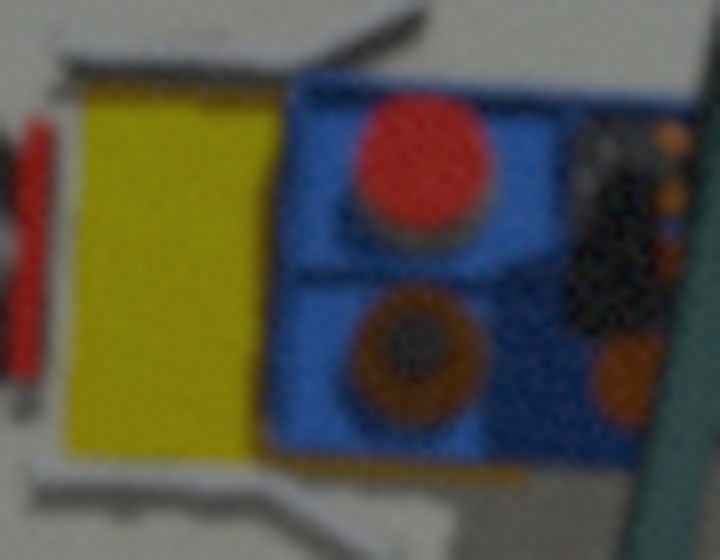

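View pics/w11.png

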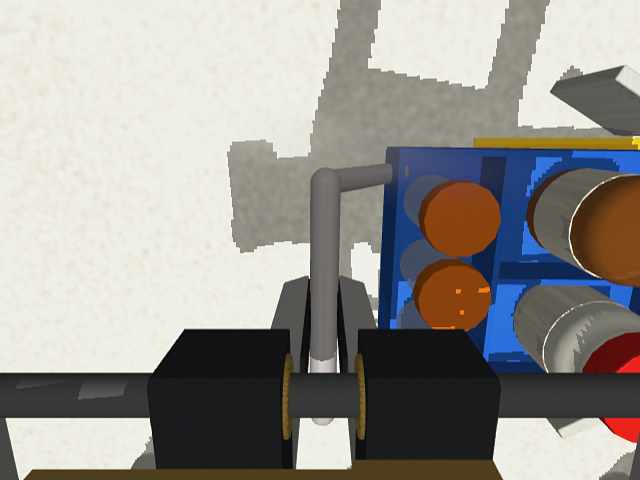

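```bash
python3 -m handwheel '[{"delta_pos":[3,0,0.3],"yaw":0},{"delta_pos":[6,0,0.6],"yaw":0},{"delta_pos":[9,0,1],"yaw":0},{"delta_pos":[12,0,1.5],"yaw":0},{"delta_pos":[15,0,1.5],"yaw":0},{"delta_pos":[18,0,1.5],"yaw":0},{"delta_pos":[21,0,1.5],"yaw":0},{"delta_pos":[24,0,1.5],"yaw":0},{"delta_pos":[27,0,1.5],"yaw":0},{"delta_pos":[30,0,1.5],"yaw":0},{"delta_pos":[33,0,1.5],"yaw":0},{"delta_pos":[36,0,1.5],"yaw":0}]'
python3 -m handwheel '[{"delta_pos":[3,0,0],"yaw":0},{"delta_pos":[6,0,0],"yaw":0},{"delta_pos":[9,0,0],"yaw":0},{"delta_pos":[12,0,0],"yaw":0},{"delta_pos":[14,0,0],"yaw":0},{"delta_pos":[16,0,0],"yaw":0},{"delta_pos":[18,0,0],"yaw":0},{"delta_pos":[20,0,0],"yaw":0},{"delta_pos":[20,0,0],"yaw":0}]'
python3 - <<'E'
from h import *
s=robot.snapshot('top'); cv2.imwrite('pics/t12.png',cv2.resize(np.ascontiguousarray(s['image'][205:275,235:325,::-1]),None,fx=8,fy=8,interpolation=cv2.INTER_CUBIC)); o=robot.get_obs(); print(o['time'],o['tool_pos'],o['ee_rot'],o['wrist_force'],o['wrist_torque'])
E
```

```text
time: 14.5
tool_pos: [0.5281, -0.0218, 0.089]
ee_rot: [-1.571, -0.0, 1.526]
wrist_force: [0.1, -1.9, 5.0]
width: 0.011
time: 15.4
tool_pos: [0.5289, -0.0015, 0.0889]
ee_rot: [-1.571, -0.001, 1.526]
wrist_force: [0.2, -0.7, 5.3]
width: 0.0111
15.45 [ 0.52893397 -0.0014812   0.08896041] [-1.57059876e+00 -9.81988387e-04  1.52632360e+00] [0.1608317  0.9193288  5.01000708] [ 0.13345651  0.00457848 -0.01790351]
```

View pics/t12.png

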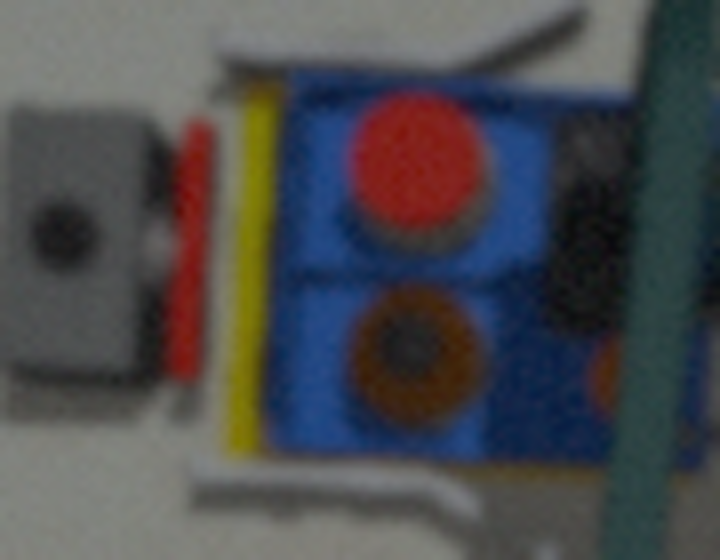

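About 20 mm gap left to the pad: tray front at column 270, pad face at 205, 8x crop. Creeping on.

```bash
cat >> h.py <<'E'
def force(n=6):
    F=[];P=[]
    for i in range(n):
        robot.snapshot('wrist'); o=robot.get_obs(); F.append(np.r_[o['wrist_force'],o['wrist_torque']]);P.append(np.r_[o['tool_pos'],o['ee_rot'][2]])
    print(o['time'],'F',np.mean(F,0).round(2),'sd',np.std(F,0)[:3].round(2),'P',np.mean(P,0).round(4))
E
python3 -c "
from h import *
force(8)"
python3 -m handwheel '[{"delta_pos":[2,0,0],"yaw":0},{"delta_pos":[4,0,0],"yaw":0},{"delta_pos":[6,0,0],"yaw":0},{"delta_pos":[8,0,0],"yaw":0},{"delta_pos":[10,0,0],"yaw":0},{"delta_pos":[11,0,0],"yaw":0},{"delta_pos":[12,0,0],"yaw":0},{"delta_pos":[12,0,0],"yaw":0}]'
python3 -c "
from h import *
force(8)"
```

```text
15.85 F [ 0.12  0.88  4.8   0.19 -0.01 -0.02] sd [0.56 0.6  0.65] P [ 0.5289 -0.0017  0.0889  1.5261]
time: 16.65
tool_pos: [0.5295, 0.0102, 0.089]
ee_rot: [-1.571, -0.0, 1.526]
wrist_force: [-0.4, -0.3, 4.0]
width: 0.0111
17.05 F [ 0.18  0.2   4.45  0.09 -0.01 -0.  ] sd [0.36 0.47 0.59] P [0.5295 0.0102 0.089  1.5261]
```

```bash
python3 -m handwheel '[{"delta_pos":[1,0,0],"yaw":0},{"delta_pos":[2,0,0],"yaw":0},{"delta_pos":[3,0,0],"yaw":0},{"delta_pos":[4,0,0],"yaw":0},{"delta_pos":[4,0,0],"yaw":0}]'
python3 -c "
from h import *
force(4)"
python3 -m handwheel '[{"delta_pos":[0.5,0,0],"yaw":0},{"delta_pos":[1,0,0],"yaw":0},{"delta_pos":[1,0,0],"yaw":0},{"delta_pos":[1,0,0],"yaw":0}]'
python3 -m handwheel '[{"delta_pos":[0.5,0,0],"yaw":0},{"delta_pos":[1,0,0],"yaw":0},{"delta_pos":[1,0,0],"yaw":0},{"delta_pos":[1,0,0],"yaw":0}]'
python3 -c "
from h import *
force(4)"
```

```text
time: 17.55
tool_pos: [0.5297, 0.0141, 0.089]
ee_rot: [-1.571, -0.0, 1.526]
wrist_force: [-0.2, 0.3, 4.7]
width: 0.0111
17.75 F [-0.14  0.37  4.33 -0.05 -0.02  0.01] sd [0.28 0.47 0.23] P [0.5297 0.0141 0.089  1.5261]
time: 18.15
tool_pos: [0.5298, 0.0149, 0.089]
ee_rot: [-1.571, -0.0, 1.526]
wrist_force: [0.0, -0.3, 5.2]
width: 0.0111
time: 18.55
tool_pos: [0.5298, 0.016, 0.089]
ee_rot: [-1.571, -0.0, 1.526]
wrist_force: [0.2, -0.6, 5.4]
width: 0.0109
18.75 F [-0.51 -0.28  4.1  -0.05  0.03 -0.01] sd [0.26 0.48 0.36] P [0.5298 0.016  0.089  1.526 ]
```

```bash
python3 -m handwheel '[{"delta_pos":[0.5,0,0],"yaw":0},{"delta_pos":[1,0,0],"yaw":0},{"delta_pos":[1,0,0],"yaw":0},{"delta_pos":[1,0,0],"yaw":0}]'
python3 -m handwheel '[{"delta_pos":[0.5,0,0],"yaw":0},{"delta_pos":[1,0,0],"yaw":0},{"delta_pos":[1,0,0],"yaw":0},{"delta_pos":[1,0,0],"yaw":0}]'
python3 -c "
from h import *
force(3)
s=robot.snapshot('top'); cv2.imwrite('pics/t13.png',cv2.resize(np.ascontiguousarray(s['image'][205:275,235:325,::-1]),None,fx=8,fy=8,interpolation=cv2.INTER_CUBIC))"
```

```text
time: 19.15
tool_pos: [0.5298, 0.017, 0.089]
ee_rot: [-1.571, -0.0, 1.526]
wrist_force: [0.4, -1.1, 3.8]
width: 0.0109
time: 19.55
tool_pos: [0.5299, 0.018, 0.089]
ee_rot: [-1.571, -0.0, 1.526]
wrist_force: [-0.6, -0.5, 4.4]
width: 0.0107
19.7 F [-0.24 -0.58  4.74 -0.04  0.01 -0.02] sd [0.12 0.17 0.09] P [0.5299 0.018  0.089  1.526 ]
```

View pics/t13.png

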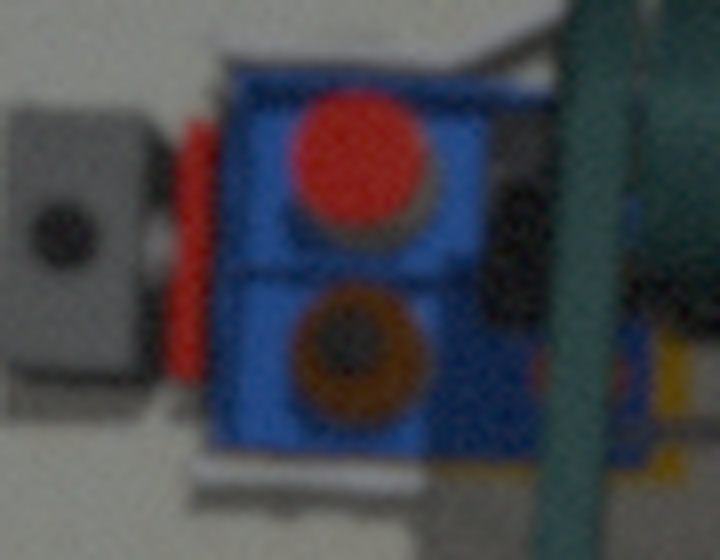

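The nose is nearly at the pad, and the tray is centred between the rails. Half-millimetre steps from here.

```bash
for i in 1 ; do python3 -m handwheel '[{"delta_pos":[0.5,0,0],"yaw":0},{"delta_pos":[0.5,0,0],"yaw":0},{"delta_pos":[0.5,0,0],"yaw":0}]' | grep -E 'pos|force'; done
python3 -c "
from h import *
force(3)"
python3 -m handwheel '[{"delta_pos":[0.5,0,0],"yaw":0},{"delta_pos":[0.5,0,0],"yaw":0},{"delta_pos":[0.5,0,0],"yaw":0}]' | grep -E 'pos|force'
python3 -c "
from h import *
force(3)"
```

```text
tool_pos: [0.53, 0.0184, 0.089]
wrist_force: [0.7, -0.8, 4.7]
20.2 F [ 0.07 -0.61  4.09 -0.08  0.02  0.  ] sd [0.32 0.62 0.41] P [0.5299 0.0184 0.089  1.526 ]
tool_pos: [0.5299, 0.0189, 0.089]
wrist_force: [-0.8, -1.4, 3.9]
20.65 F [-0.07 -0.65  4.09 -0.1   0.    0.01] sd [0.74 0.27 0.66] P [0.53   0.0189 0.089  1.526 ]
```

```bash
python3 -m handwheel '[{"delta_pos":[0.5,0,0],"yaw":0},{"delta_pos":[0.5,0,0],"yaw":0},{"delta_pos":[0.5,0,0],"yaw":0}]' | grep -E 'pos|force'
python3 -c "
from h import *
force(3)"
python3 -m handwheel '[{"delta_pos":[0.5,0,0],"yaw":0},{"delta_pos":[0.5,0,0],"yaw":0},{"delta_pos":[0.5,0,0],"yaw":0}]' | grep -E 'pos|force'
python3 -c "
from h import *
force(3)"
```

```text
tool_pos: [0.53, 0.0191, 0.089]
wrist_force: [0.5, -1.0, 3.8]
21.1 F [-0.5  -2.09  4.43 -0.4  -0.01  0.03] sd [0.22 0.68 0.26] P [0.53   0.0191 0.089  1.5259]
tool_pos: [0.53, 0.0194, 0.089]
wrist_force: [0.4, -4.4, 5.0]
21.55 F [ 0.5  -3.9   4.85 -0.8  -0.01 -0.01] sd [0.27 0.21 0.22] P [0.53   0.0194 0.089  1.5258]
```

```bash
python3 -m handwheel '[{"delta_pos":[0.5,0,0],"yaw":0},{"delta_pos":[0.5,0,0],"yaw":0},{"delta_pos":[0.5,0,0],"yaw":0}]' | grep -E 'pos|force'
python3 -c "
from h import *
force(3)"
python3 -m handwheel '[{"delta_pos":[0.4,0,0],"yaw":0},{"delta_pos":[0.4,0,0],"yaw":0},{"delta_pos":[0.4,0,0],"yaw":0}]' | grep -E 'pos|force'
python3 -c "
from h import *
force(3)"
```

```text
tool_pos: [0.53, 0.0196, 0.089]
wrist_force: [0.0, -5.3, 5.5]
22.0 F [-0.07 -5.81  4.67 -1.07 -0.01 -0.01] sd [0.14 0.1  0.33] P [0.53   0.0196 0.089  1.5257]
tool_pos: [0.53, 0.0196, 0.089]
wrist_force: [-0.7, -6.7, 4.2]
22.45 F [-0.5  -6.88  4.2  -1.18  0.01  0.01] sd [0.64 0.35 0.25] P [0.5301 0.0196 0.089  1.5256]
```

```bash
python3 -m handwheel '[{"delta_pos":[0.5,0,0],"yaw":0},{"delta_pos":[0.5,0,0],"yaw":0},{"delta_pos":[0.5,0,0],"yaw":0}]' | grep -E 'pos|force'
python3 -c "
from h import *
force(3)"
python3 -m handwheel '[{"delta_pos":[0.4,0,0],"yaw":0},{"delta_pos":[0.4,0,0],"yaw":0},{"delta_pos":[0.4,0,0],"yaw":0}]' | grep -E 'pos|force'
python3 -c "
from h import *
force(6)"
```

```text
tool_pos: [0.5301, 0.0197, 0.089]
wrist_force: [0.0, -8.0, 4.3]
22.9 F [-0.42 -7.4   4.44 -1.36 -0.    0.01] sd [0.49 0.15 0.31] P [0.5301 0.0197 0.0891 1.5254]
tool_pos: [0.5301, 0.0198, 0.089]
wrist_force: [-0.9, -7.7, 3.3]
23.5 F [ 0.05 -7.73  4.35 -1.48  0.04  0.02] sd [0.33 0.38 0.44] P [0.5301 0.0198 0.089  1.5253]
```

```bash
python3 -m handwheel '[{"delta_pos":[0.5,0,0],"yaw":0},{"delta_pos":[0.5,0,0],"yaw":0},{"delta_pos":[0.5,0,0],"yaw":0}]' | grep -E 'pos|force'
python3 -c "
from h import *
force(4)"
python3 -m handwheel '[{"delta_pos":[0.5,0,0],"yaw":0},{"delta_pos":[0.5,0,0],"yaw":0},{"delta_pos":[0.5,0,0],"yaw":0}]' | grep -E 'pos|force'
python3 -c "
from h import *
force(6)"
```

```text
tool_pos: [0.5301, 0.0199, 0.0891]
wrist_force: [-0.6, -9.5, 3.7]
24.0 F [-0.3  -9.13  4.65 -1.64  0.06  0.02] sd [0.9  0.39 0.22] P [0.5301 0.0198 0.0891 1.5251]
tool_pos: [0.5301, 0.0199, 0.0891]
wrist_force: [-0.2, -10.5, 4.0]
24.6 F [-0.4  -9.8   4.76 -1.81  0.07  0.03] sd [0.33 0.56 0.34] P [0.5301 0.0199 0.0891 1.525 ]
```

```bash
python3 -m handwheel '[{"delta_pos":[0.4,0,0],"yaw":0},{"delta_pos":[0.4,0,0],"yaw":0},{"delta_pos":[0.4,0,0],"yaw":0},{"delta_pos":[0.4,0,0],"yaw":0},{"delta_pos":[0.4,0,0],"yaw":0},{"delta_pos":[0.4,0,0],"yaw":0},{"delta_pos":[0.4,0,0],"yaw":0},{"delta_pos":[0.4,0,0],"yaw":0}]' | grep -E 'pos|force'
python3 -c "
from h import *
force(8)
s=robot.snapshot('top'); cv2.imwrite('pics/t14.png',cv2.resize(np.ascontiguousarray(s['image'][205:275,235:325,::-1]),None,fx=8,fy=8,interpolation=cv2.INTER_CUBIC))
s=robot.snapshot('side'); crop(s,230,160,390,290,5,'s14.png')"
```

```text
tool_pos: [0.5301, 0.02, 0.0891]
wrist_force: [0.2, -10.2, 5.0]
25.8 F [ -0.5  -10.27   4.46  -1.94   0.07   0.02] sd [0.46 0.44 0.37] P [0.5301 0.02   0.0891 1.5249]
```

View pics/s14.png

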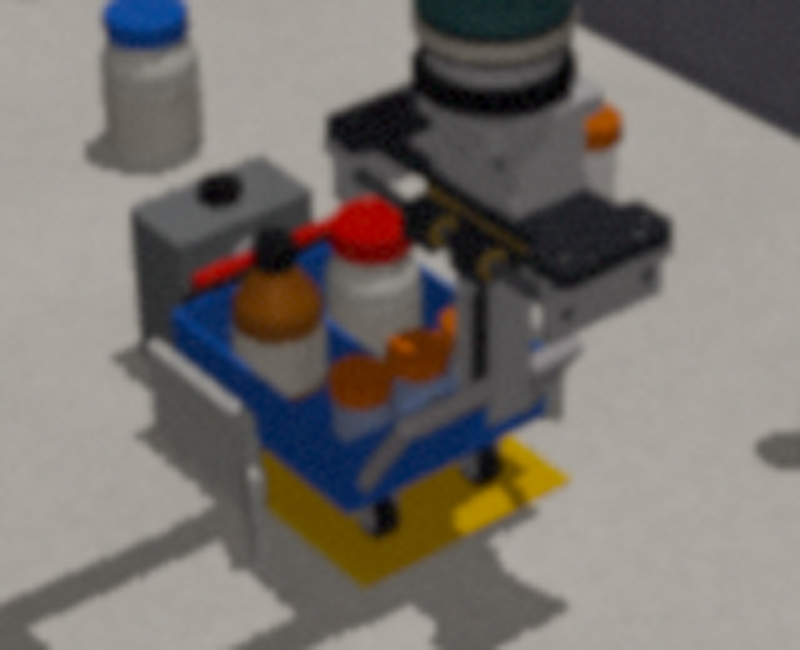

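View pics/t14.png

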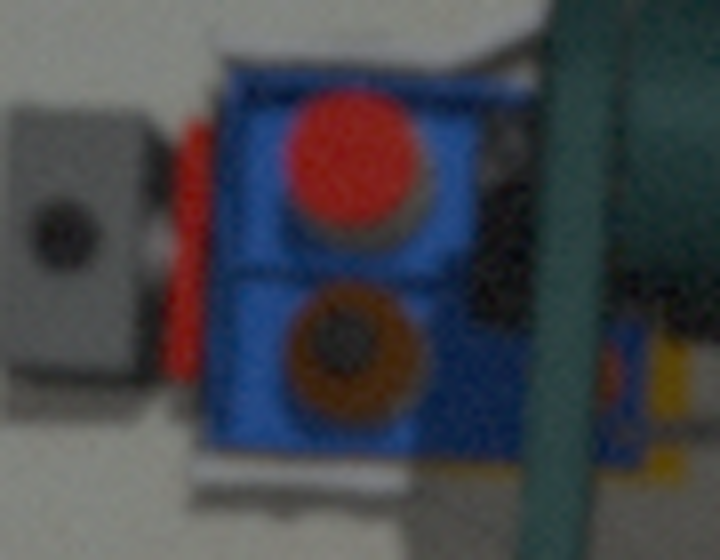

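The push held about 10 N for over a second, squarely. Now unload slowly, then open.

```bash
python3 -m handwheel '[{"delta_pos":[-0.5,0,0],"yaw":0},{"delta_pos":[-1,0,0],"yaw":0},{"delta_pos":[-1.5,0,0],"yaw":0},{"delta_pos":[-2,0,0],"yaw":0},{"delta_pos":[-2.5,0,0],"yaw":0},{"delta_pos":[-3,0,0],"yaw":0},{"delta_pos":[-3.4,0,0],"yaw":0},{"delta_pos":[-3.8,0,0],"yaw":0},{"delta_pos":[-3.8,0,0],"yaw":0},{"delta_pos":[-3.8,0,0],"yaw":0}]' | grep -E 'pos|force'
python3 -c "
from h import *
force(6)"
```

```text
tool_pos: [0.53, 0.0195, 0.089]
wrist_force: [-0.1, -3.7, 5.0]
27.2 F [ 0.4  -3.52  4.24 -0.63 -0.05 -0.02] sd [0.13 0.39 0.71] P [0.53   0.0194 0.089  1.5261]
```

```bash
python3 -m handwheel '[{"delta_pos":[-0.3,0,0],"yaw":0},{"delta_pos":[-0.6,0,0],"yaw":0},{"delta_pos":[-0.6,0,0],"yaw":0},{"delta_pos":[-0.6,0,0],"yaw":0}]' | grep -E 'pos|force'
python3 -c "
from h import *
force(4)"
```

```text
tool_pos: [0.5299, 0.0192, 0.089]
wrist_force: [1.2, -1.4, 4.0]
27.8 F [ 0.13 -0.59  4.1  -0.11 -0.06 -0.01] sd [0.27 0.49 0.48] P [0.5299 0.0191 0.089  1.5262]
```

```bash
python3 -m handwheel '[{"delta_pos":[0,0,0],"yaw":0},{"delta_pos":[0,0,0],"yaw":0},{"delta_pos":[0,0,0],"yaw":0},{"delta_pos":[0,0,0],"yaw":0},{"delta_pos":[0,0,0],"yaw":0}]' 155
python3 -c "
from h import *
force(3)
s=robot.snapshot('wrist'); cv2.imwrite('pics/w15.png',s['image'][:,:,::-1])
s=robot.snapshot('side'); crop(s,230,160,390,290,5,'s15.png')"
```

```text
time: 28.3
tool_pos: [0.5297, 0.0188, 0.0886]
ee_rot: [-1.57, -0.0, 1.526]
wrist_force: [-0.2, 0.0, -0.4]
width: 0.0368
28.45 F [ 0.03  0.73  0.01  0.02 -0.    0.01] sd [0.31 0.35 0.57] P [0.5298 0.0187 0.0888 1.526 ]
```

View pics/w15.png

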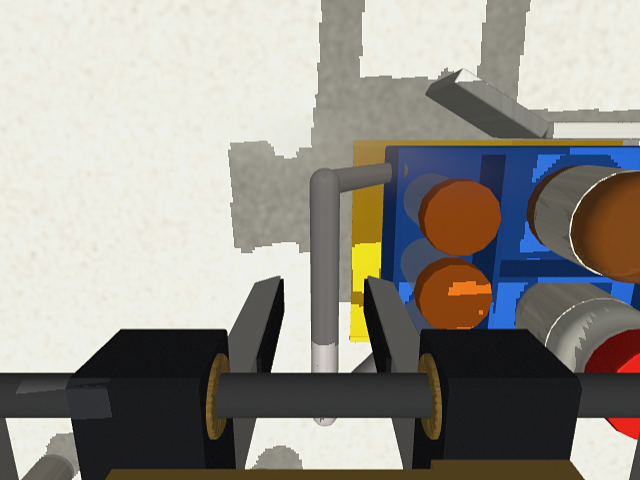

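View pics/s15.png

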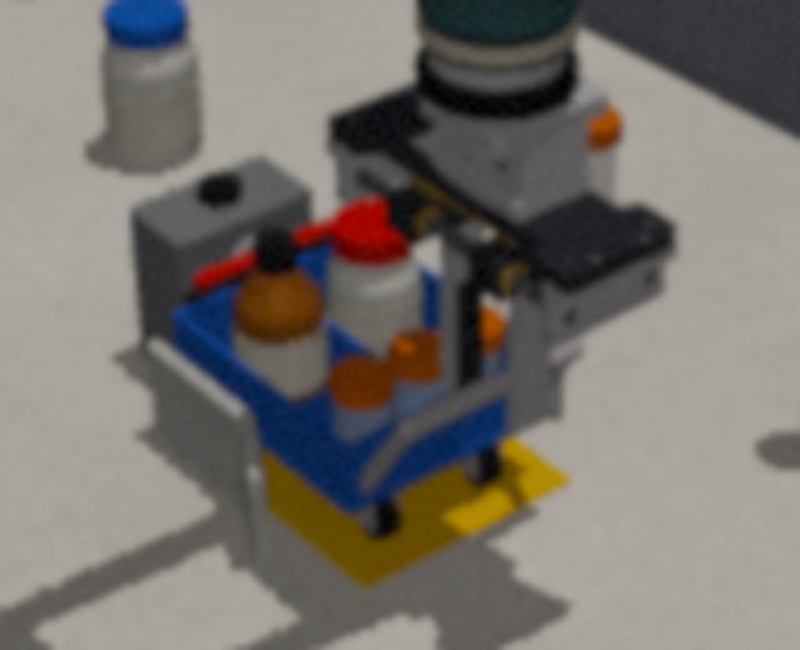

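The fingers are open (gap 283 to 365) around the untouched bar at column 324, and the caddy has not moved. Rise straight up.

```bash
python3 -m handwheel '[{"delta_pos":[0,-3,0],"yaw":0},{"delta_pos":[0,-8,0],"yaw":0},{"delta_pos":[0,-15,0],"yaw":0},{"delta_pos":[0,-25,0],"yaw":0},{"delta_pos":[0,-37,0],"yaw":0},{"delta_pos":[0,-50,0],"yaw":0},{"delta_pos":[0,-65,0],"yaw":0},{"delta_pos":[0,-85,0],"yaw":0},{"delta_pos":[0,-105,0],"yaw":0},{"delta_pos":[0,-130,0],"yaw":0},{"delta_pos":[0,-155,0],"yaw":0},{"delta_pos":[0,-180,0],"yaw":0}]'
python3 -m handwheel '[{"delta_pos":[-30,0,0],"yaw":0},{"delta_pos":[-70,0,0],"yaw":0},{"delta_pos":[-110,0,0],"yaw":0},{"delta_pos":[-150,0,0],"yaw":0},{"delta_pos":[-190,0,0],"yaw":0},{"delta_pos":[-220,0,0],"yaw":0},{"delta_pos":[-220,0,0],"yaw":0},{"delta_pos":[-220,0,0],"yaw":0}]'
python3 -c "
from h import *
s=robot.snapshot('top'); crop(s,220,190,380,290,5,'t16.png'); cv2.imwrite('pics/t16f.png',s['image'][:,:,::-1])
u=np.array([.0438,.999]);n=np.array([-u[1],u[0]])
for c,st in blobs(mask(s,(5,150,120),(18,255,255))): print('orange',c,st[4],onz(s,c,.098),onz(s,c,.114))
s=robot.snapshot('side'); crop(s,230,160,390,290,5,'s16.png');print(robot.get_obs()['wrist_force'])"
```

```text
time: 29.75
tool_pos: [0.5299, 0.0187, 0.2713]
ee_rot: [-1.572, -0.0, 1.526]
wrist_force: [-0.4, -0.6, 0.9]
width: 0.0368
time: 30.55
tool_pos: [0.52, -0.2013, 0.2697]
ee_rot: [-1.571, -0.001, 1.525]
wrist_force: [0.0, 0.2, -0.8]
width: 0.0368
orange [601.89130435 131.47826087] 92 [ 0.83133247 -0.74462688  0.098     ] [ 0.8259539  -0.73465376  0.114     ]
orange [616.15384615 135.58241758] 91 [ 0.81977359 -0.78389607  0.098     ] [ 0.8145395  -0.77343209  0.114     ]
orange [630.35106383 139.91489362] 94 [ 0.80757676 -0.82288744  0.098     ] [ 0.80249512 -0.81193608  0.114     ]
orange [597.84536082 148.08247423] 97 [ 0.78379341 -0.73069302  0.098     ] [ 0.77900906 -0.72089407  0.114     ]
orange [611.98969072 152.55670103] 97 [ 0.77125466 -0.7694406   0.098     ] [ 0.76662705 -0.75915731  0.114     ]
orange [ 68.44086022 152.50537634] 93 [0.76384939 0.73647288 0.098     ] [0.75931434 0.72793254 0.114     ]
orange [ 53.89473684 155.30526316] 95 [0.75574858 0.77603712 0.098     ] [0.75131479 0.76700224 0.114     ]
orange [ 39.07446809 157.9787234 ] 94 [0.74801256 0.8163151  0.098    
[... 1352 characters left out ...]
nge [308.02666667 225.44      ] 75 [0.56369527 0.07408163 0.098     ] [0.56166211 0.07382105 0.114     ]
orange [307.07894737 238.47368421] 76 [0.52797528 0.07646273 0.098     ] [0.52638861 0.07617239 0.114     ]
orange [306.55696203 251.63291139] 79 [0.49211271 0.07767463 0.098     ] [0.49097431 0.07736915 0.114     ]
orange [521.08139535 319.34883721] 86 [ 0.31235968 -0.49841159  0.098     ] [ 0.31346817 -0.49151611  0.114     ]
orange [514.59302326 331.08139535] 86 [ 0.28129722 -0.47981506  0.098     ] [ 0.28279397 -0.47315203  0.114     ]
orange [508.25       342.81818182] 88 [ 0.25037844 -0.46169879  0.098     ] [ 0.25226168 -0.45526222  0.114     ]
[-0.66705287 -0.12350984 -0.11076222]
```

View pics/t16.png

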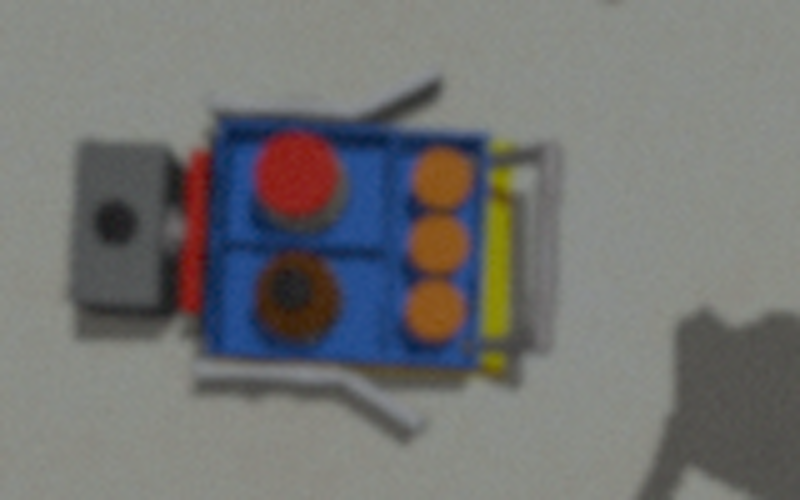

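View pics/s16.png

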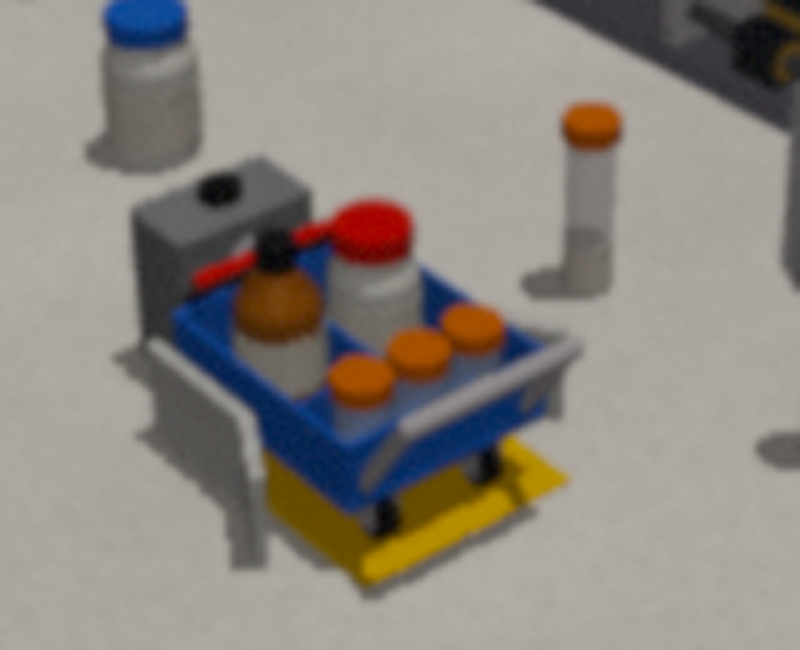

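```bash
python3 -c "
from bench import robot
print(robot.close_job(), robot.get_obs()['time'])"
```

```text
the job is handed in; nothing more can be done
the job is handed in; nothing more can be done
```

I parked the blue caddy in the bay against the red buffer and handed the job in at about 31 s of the 62 s allowed. No verdict comes back, so these are my own checks.

**What I did:** I pinched the push bar from above and pushed 108 mm straight ahead. Then I steered onto the bay's centre line and crept in. Once contact could be felt, I leaned on the buffer at about 10 N by the wrist force (roughly 9.5 N net of the pre-contact reading) for over 1 s. I unloaded to about 0 N, opened the fingers, rose straight up and backed away.

**Checks on the way and at the end:**
- **Castors:** before steering, both rear hubs matched the straight-trailing prediction to about 1 px, and the front left hub agreed by eye. The front right hub was hidden, so I did not see it, but it had the same travel as the others.
- **Parked pose:** heading is 1.521 rad against 1.516 to 1.53 for the bay. The nose is at the pad, by eye in the top view.
- **Centring:** the caddy is within about 3 to 4 mm of the centre line. The top and wrist cameras disagreed by about 4 mm overall, so I trusted relative positions within one view. Within the top view, the rail, stop block and yellow mark readings spread over about 7 mm.
- **Surroundings:** both bottles stand upright, and the three bystander tubes measured within about 3 mm of where they started. I did not re-measure the two bystander jars, though nothing went near them. The arm is clear of everything.

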